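Unlock and open the medicine drawer

ROBOT

A 6-joint arm with a two-finger parallel gripper is mounted at the origin on the work surface. World frame = base frame: x ahead of the robot, y to its left, z up, the work surface at z = 0. Lengths are in m, angles in degrees, forces in N, time in s.
With the tool pointing down it reaches from about 0.3 to 0.75 m from the base axis. Payload 8.5 kg.
Tool frame: the origin (TCP) lies at the very end of the fingers, on their centre line; the grasp point (between the pads) lies 19 mm behind it (env.pinch_z is the distance from the TCP to the grasp point, in m); z points along the fingers, y is the line along which they close (so a half turn about z gives the same grasp; the last joint's range is limited). The gripper opens to 85 mm and grips with 20 to 120 N. Pads are 22 mm wide; open, the fingers measure 114 mm over their backs; the gripper's body (76 mm by 85 mm) begins 54 mm behind the grasp point. The pads swing forward as they close: fully open they stand 13 mm farther back than shut.
Start: joints at [57.221, 21.807, 74.336, -0, 83.858, -12.336], TCP at [0.192, 0.515, 0.231] pointing down, gripper open.
Joint ranges: [-178.18, 178.18], [-50.72, 133.34], [12.68, 142.11], [-81.47, 261.47], [9.98, 163.14], [-165.26, 165.26]. Speed limits (degrees/s): [136.94, 136.94, 180, 180, 180, 180].

INTERFACE

Orientations are given as a 3x3 rotation matrix whose columns are the frame's x, y, z axes.
In Python, from rig import env, viewer gives the robot as it stands.
- The arm moves only by the tool drive_tool, never from a script. Its argument "series" is a list of rows, each a list of 3 entries, a list of its own where there are three numbers: the shift along the tool's x, y, z in m, then the turn about the tool's z in degrees, then the finger opening in m, from 0 to 0.0854. A call has 1 to 20 rows; each row is the pose to reach, as a shift and turn from the pose commanded when the call began, along the tool's axes at that moment; what a row does not reach only later rows make up. A row lasts 1/10 s, in which the tool goes at most 50 mm and 8.59 degrees, less where a joint would pass 70% of its speed; a pose out of reach is approached as far as the arm can. A call with a gripper value outside its range is refused whole. The fingers move at their own pace and stop on an object; "newtons" is the grip in N (left out, the last holds). Time passes only in rows, so rows that repeat a pose let the fingers close. It gives the time, the measured TCP pose, the force, the opening and the grip force at its end, in the units of the state.
- env.observe(): the state, without advancing time (a new reading comes with each control period).
- viewer.get_image(name): name is "side" or "top"; returns a dict with "img" (480x640x3 uint8, red, green, blue), "depth" (480x640 float32, m along the optical axis (not along the pixel's ray), 0 where there is no reading), "camera_matrix" (3x3 intrinsics, pixels), "distortion" ([k1, k2, p1, p2, k3] as OpenCV has them; the pictures are not rectified), "rvec" (rotation vector, rad) and "tvec" (3), from world to camera coordinates, as OpenCV has them. Camera axes: x right, y down, z forward; pixel columns grow to the right and rows downward; lengths in m; the calibration is good to about 2 mm. A picture is of the moment at which its call begins.
- env.close_job(): hands the job in; it is judged then, once.
The state is a dict: "time_s": time; "q": joint angles; "qvel": joint speeds; "joint_efforts": joint torques, N m; "position": TCP position; "tool_rot": TCP orientation; "ft_force": force on the tool from outside, world axes, zero at the start; "wrist_torque": the same for the moment, N m; "grip_width": finger opening in m; "gripper_force": force on a finger pad.
Only numpy, scipy, OpenCV 4.12 (cv2) and the standard library are available. Lean on these libraries where they do the work, as an engineer would, in place of code of your own. Each camera call takes 0.05 s, during which the arm holds its last target. There are 200 camera calls.

TASK

The black medicine drawer is locked by the red lock plate that stands in the leaning slot on top of its cabinet: draw the plate out along its slope and lay it down in the blue tray, setting it down rather than dropping it. Only then pull the drawer by its handle until it is fully open, and let go. Leave the bottles, the carton and the mug where they stand.

Things in the scene. Friction and masses are not known exactly. Their poses are not given: they have to be found in the camera images.
- cabinet: White counter-top cabinet, fixed, 250 deep x 240 wide x 110 mm high; with it goes a stainless bridge straddling it: two posts (30 x 25 mm) 170 mm to either side of the middle, 60 mm behind the origin, carrying a strip lamp 45 mm deep (37 to 82 mm behind the origin), 390 mm wide, underside 265 mm, top 290 mm above the counter. Origin on the counter, on the middle line, 35 mm behind the cabinet's front edge; x points to its back (the drawer opens to -x), y to its left, z up
- slot (a point): Mouth of the lock slot: the middle of the slot where it passes the cabinet's top (110 mm above the counter), 70 mm behind the cabinet's origin; axes as the cabinet's. The slot's line leans 35 degrees from vertical: going up and out of it leads towards the cabinet's front (-x). A dark steel collar round it stands 6 mm proud along that line. The slot has 2 mm play round the plate
- lock_centre (a point): Centre of the loose red lock plate (painted metal, yellow band near the exposed end): 125 long x 45 wide x 12 mm thick, about 0.16 kg; z along its length towards the exposed end, x along its width, y across its thickness. At the start it stands 60 mm deep in the slot, 65 mm exposed, and holds the drawer shut; nothing but its weight holds it. Its 12 mm thickness runs across the cabinet's y; the strip lamp is above it, so it is reached with a tool tilted like the slot
- lock_plate: The same red lock plate (same origin and axes as lock_centre)
- drawer (a joint): How far the black drawer is open, m: 0 shut, 0.09 fully open against its stop; about 3 N of friction, stays where it is left; with the plate in the slot it moves only about 5 mm
- drawer_handle (a point): Middle of the drawer's steel handle bar: round, 12 mm thick, 120 mm long along the cabinet's y, 82 mm above the counter; bar centre 43 mm in front of the drawer's face, joined to it at both ends, free above and below; axes as the cabinet's; moves with the drawer
- blue_tray: Blue shallow tray, fixed, 190 (its x) x 150 (its y) x 28 mm high, walls and floor 5 mm; origin under its centre on the counter. It may stand to the left or to the right of the cabinet; a grey tray of the same size, holding bottles, stands on the other side
- pill_bottle: Bystander: white bottle, 48 mm diameter, 85 mm high, standing in the grey tray; origin under its base
- amber_jar: Bystander: amber jar, 52 mm diameter, 80 mm high, standing in the grey tray; origin under its base
- cabinet_bottle: Bystander: white bottle with green cap, 40 mm diameter, 70 mm high, on the cabinet's top towards the back and one side; origin under its base
- carton: Bystander: white carton with an orange band, 60 x 120 x 90 mm high, on the counter; origin under its base
- mug: Bystander: blue mug, 76 mm diameter, 90 mm high, on the counter; origin under its base
Not all that is in view belongs to the job. Of the things that look like the lock_plate, the smaller one is meant.

How it is judged:
By the outcome, as a careful person would: the job done as asked, in the order asked, and still so for the second after the job is handed in, with the robot touching nothing.
It also fails if it takes over 62 s, if anything falls off the work surface, if the arm or the gripper's body presses on something with over 40 N, if the wrist force passes 120 N, or if a joint passes its speed limit or range.

## Working session

There is one attempt and no reset: what is moved stays moved. The work goes in short steps, Python scripts to look and compute and a tool call to move; the robot and the scene stay as the last step left them, time stands still between calls to the robot, and variables do not carry over. Pictures are saved under pics/ and viewed, at most 10 in all, crops included, and the job is handed in when it is done.

Besides the shell and the picture viewer there is one more tool, called after "Call:" as name([rows], argument=value, ...), one row to a line, values as JSON. drive_tool: Moves the arm, as the interface text tells. Its arguments: {"type":"object","properties":{"series":{"type":"array"},"newtons":{"type":"number"}},"required":["series"]}

```bash
ls; mkdir -p pics
python3 - <<'E'
from rig import env, viewer
import cv2, numpy as np
for n in ("side","top"):
    d=viewer.get_image(n); cv2.imwrite(f"pics/{n}0.png",d["img"][:,:,::-1]); np.savez(f"{n}0.npz",**d)
    print(n,d["camera_matrix"].tolist(),d["rvec"].ravel(),d["tvec"].ravel(),d["distortion"])
s=env.observe(); print(s["position"],s["tool_rot"],s["time_s"],env.pinch_z)
E
```

```text
pics
side [[558.5853260601032, 0.0, 315.1461754236094], [0.0, 558.5853260601032, 236.92903379823872], [0.0, 0.0, 1.0]] [ 2.2331122   0.73733187 -0.31616413] [-0.47193243 -0.18577573  1.47104705] [-0.10577061  0.          0.          0.          0.        ]
top [[467.26826724073004, 0.0, 319.3966227848412], [0.0, 467.26826724073004, 233.2732311584921], [0.0, 0.0, 1.0]] [ 2.15650764 -2.10146794  0.20228464] [-0.01167926  0.60168284  0.99873258] [-0.11443509  0.          0.          0.          0.        ]
[0.19195208 0.51514295 0.23079426] [[-9.37029042e-01  3.49250747e-01 -6.99565299e-04]
 [ 3.49251339e-01  9.37028454e-01 -1.08586917e-03]
 [ 2.76271973e-04 -1.26181506e-03 -9.99999166e-01]] 0.1 0.0187
```

View pics/side0.png

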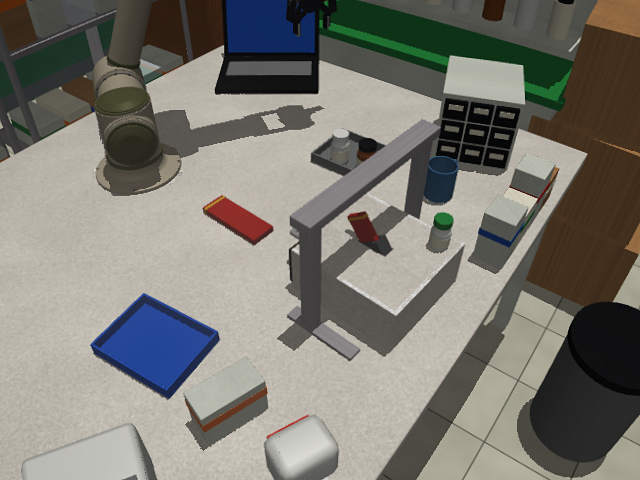

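View pics/top0.png

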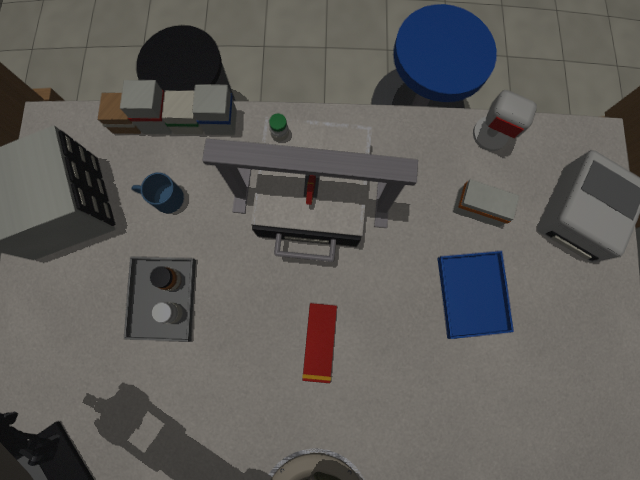

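The pictures show the cabinet straight ahead: lamp from (206,150) to (416,170) in the top view, red lock plate at (311,188), decoy plate on the counter at (320,345). The blue tray is on the right at (475,294) and the handle at (305,250).

```bash
cat > h.py <<'E'
import numpy as np, cv2
def cloud(d):
    K,D=d["camera_matrix"],d["distortion"]; R=cv2.Rodrigues(d["rvec"])[0]; t=d["tvec"].ravel()
    v,u=np.mgrid[:480,:640]; p=np.stack([u,v],-1).reshape(-1,1,2).astype(float)
    n=cv2.undistortPoints(p,K,D).reshape(480,640,2); z=d["depth"][...,None]
    c=np.concatenate([n*z,z],-1); w=(c-t)@R; w[d["depth"]==0]=np.nan; return w
def proj(d,P): return cv2.projectPoints(np.array(P,float),d["rvec"],d["tvec"],d["camera_matrix"],d["distortion"])[0][:,0]
def rect(p): return cv2.minAreaRect((p[:,:2]*1000).astype(np.float32))
E
python3 - <<'E'
from h import *
for n in("top","side"):
    d=dict(np.load(n+"0.npz")); w=cloud(d); im=d["img"].astype(int); r,g,b=im[...,0],im[...,1],im[...,2]
    x,y,z=w[...,0],w[...,1],w[...,2]
    near=(abs(y)<0.35)&(x>.3)&(x<1.0)
    m=near&(abs(z-.29)<.006); print(n,"lamp",m.sum(),rect(w[m]), np.median(z[m]))
    m=near&(abs(z-.11)<.006)&(abs(y)<.2); print("cabtop",m.sum(),rect(w[m]))
    red=(r>90)&(g<60)&(b<60)&near
    m=red&(z>.1)&(z<.2); p=w[m]; print("plate",m.sum(),p.min(0),p.max(0),p.mean(0))
    m=red&(z<.05); p=w[m]; print("decoy",m.sum(),rect(p),np.median(z[m]))
    m=(b>80)&(r<60)&(z>-.01)&(z<.04)&(y<-.1)&(x<.75)&(x>.2); print("tray",m.sum(),rect(w[m]),np.median(z[m]))
    if n=="top":
        m=near&(abs(z-.085)<.012)&(x<.6)&(x>.4)&(abs(y)<.15); print("handle",m.sum(),rect(w[m]))
E
```

```text
top lamp 5203 ((693.3737182617188, 26.496185302734375), (389.9841003417969, 47.293609619140625), 85.53266906738281) 0.2901909907704239
cabtop 8633 ((718.5603637695312, 18.805831909179688), (355.6074523925781, 261.9653015136719), 85.55261993408203)
plate 2 [0.64783652 0.03376191 0.14802996] [0.64936522 0.03376382 0.1504422 ] [0.64860087 0.03376286 0.14923608]
decoy 1750 ((372.3369445800781, -3.6305770874023438), (61.70762634277344, 147.0206756591797), 86.03121185302734) 0.017279784581082414
tray 4714 ((476.4345703125, -367.104248046875), (192.73117065429688, 161.74522399902344), 5.644237041473389) 0.00591584267805594
handle 711 ((565.2659301757812, 31.588218688964844), (234.18243408203125, 56.17502975463867), 87.82508850097656)
side lamp 3635 ((695.5505981445312, 26.625625610351562), (391.8190612792969, 48.24158477783203), 85.50285339355469) 0.28920219389328633
cabtop 9439 ((722.8203125, 19.813873291015625), (358.5625915527344, 258.6441955566406), 84.38253784179688)
plate 38 [0.64890686 0.01875654 0.12416079] [0.71998542 0.03113308 0.16577714] [0.69018514 0.02522067 0.14268853]
decoy 1111 ((538.591064453125, -120.962646484375), (126.38451385498047, 561.1328125), 54.654170989990234) 0.016372427855908256
tray 5682 ((476.8197021484375, -360.337158203125), (194.16065979003906, 152.15760803222656), 6.952592849731445) 0.004745359338609501
```

Call:
drive_tool([
  [[0, 0, -0.1], 0, 0.085],
  [[0, 0, -0.2], 0, 0.085],
  [[-0.1, -0.06, -0.22], -5, 0.085],
  [[-0.25, -0.16, -0.22], -10, 0.085],
  [[-0.5, -0.32, -0.22], -16, 0.085],
  [[-0.5, -0.32, -0.22], -16, 0.085],
  [[-0.5, -0.32, -0.22], -16, 0.085],
  [[-0.5, -0.32, -0.22], -16, 0.085],
  [[-0.5, -0.32, -0.22], -16, 0.085],
  [[-0.5, -0.32, -0.22], -16, 0.085],
  [[-0.5, -0.32, -0.22], -16, 0.085],
  [[-0.5, -0.32, -0.22], -16, 0.085],
  [[-0.5, -0.32, -0.22], -16, 0.085],
  [[-0.5, -0.32, -0.22], -16, 0.085],
  [[-0.5, -0.32, -0.22], -16, 0.085],
])

```text
time_s: 1.6
position: [0.551, 0.0371, 0.4499]
tool_rot: [[-0.997, 0.082, -0.002], [0.082, 0.997, -0.0], [0.002, -0.0, -1.0]]
ft_force: [0.1, 1.4, -0.4]
grip_width: 0.0848
gripper_force: 0.0
```

No tilt can be commanded directly, so I'll see what the arm does at the edge of its reach, high above the lamp.

Call:
drive_tool([
  [[-0.1, 0, -0.1], 0, 0.085],
  [[-0.2, 0, -0.1], 0, 0.085],
  [[-0.3, 0, -0.1], 0, 0.085],
  [[-0.4, 0, -0.1], 0, 0.085],
  [[-0.4, 0, -0.1], 0, 0.085],
  [[-0.4, 0, -0.1], 0, 0.085],
  [[-0.4, 0, -0.1], 0, 0.085],
  [[-0.4, 0, -0.1], 0, 0.085],
])

```text
time_s: 2.4
position: [0.6998, 0.0147, 0.4193]
tool_rot: [[-0.997, 0.077, 0.027], [0.077, 0.997, 0.0], [-0.027, 0.002, -1.0]]
ft_force: [0.3, -0.6, -0.7]
grip_width: 0.0849
gripper_force: 0.0
```

Call:
drive_tool([
  [[0, 0, 0], 0, 0.085],
  [[0, 0, 0], 0, 0.085],
])

```text
time_s: 2.6
position: [0.6992, 0.0149, 0.4203]
tool_rot: [[-0.997, 0.077, 0.027], [0.077, 0.997, 0.0], [-0.027, 0.002, -1.0]]
ft_force: [-0.2, 0.5, 1.1]
grip_width: 0.0845
gripper_force: 0.0
```

Run:
```python
from rig import env
s=env.observe(); print(s["position"],s["tool_rot"],s["q"])
```

```text
[0.6991665  0.01491122 0.42033067] [[-9.96639271e-01  7.73074293e-02  2.70873685e-02]
 [ 7.73461598e-02  9.97004225e-01  3.83450663e-04]
 [-2.69765773e-02  2.47726593e-03 -9.99632996e-01]] [ -8.54515795  39.53809312  12.6952383    0.3128378  126.23456529
 -93.92112584]
```

Call:
drive_tool([
  [[-0.5, 0, -0.3], 0, 0.085],
])

```text
time_s: 2.7
position: [0.7064, 0.0114, 0.4203]
tool_rot: [[-0.996, 0.077, 0.054], [0.077, 0.997, 0.001], [-0.053, 0.005, -0.999]]
ft_force: [0.3, -0.3, 0.4]
grip_width: 0.0851
gripper_force: 0.0
```

```bash
cat > st.py <<'E'
from rig import env
import numpy as np
s=env.observe(); R=np.array(s["tool_rot"]); np.set_printoptions(precision=4,suppress=True)
xc=np.array([.997,-.078,0]);yc=np.array([.078,.997,0]);zt=R[:,2]
print(s["time_s"],"p",s["position"],"tilt",np.degrees(np.arctan2(zt@xc,-zt[2])),"zt.yc",np.degrees(zt@yc),"ty.xc",np.degrees(R[:,1]@xc),"q",s["q"],"w",s["grip_width"])
np.save("R.npy",R)
E
python3 st.py
```

```text
2.7 p [0.7064 0.0114 0.4203] tilt 3.0661079517282137 zt.yc 0.2771105831638419 ty.xc -0.0857252570972647 q [ -8.8355  39.573   12.6798   0.6197 124.7096 -94.0741] w 0.08512747694133986
```

Being at the reach limit tilts the tool about 1.5° per one-row call, and the tilt stays. I'll line the arm plane up with the cabinet axis, then build the tilt up step by step.

Call:
drive_tool([
  [[0.01, 0.03, 0], 0, 0.085],
  [[0.02, 0.055, 0], 0, 0.085],
  [[0.02, 0.055, 0], 0, 0.085],
])

```text
time_s: 3.0
position: [0.69, 0.0702, 0.4199]
tool_rot: [[-0.996, 0.074, 0.054], [0.074, 0.997, 0.001], [-0.054, 0.005, -0.999]]
ft_force: [0.3, 0.4, 0.4]
grip_width: 0.085
gripper_force: 0.0
```

Call:
drive_tool([
  [[-0.5, 0, -0.2], 0, 0.085],
])

```text
time_s: 3.1
position: [0.7087, 0.0626, 0.4207]
tool_rot: [[-0.994, 0.075, 0.074], [0.075, 0.997, 0.002], [-0.073, 0.008, -0.997]]
ft_force: [0.8, -0.9, 0.2]
grip_width: 0.0851
gripper_force: 0.0
```

Call:
drive_tool([
  [[-0.5, 0, -0.2], 0, 0.085],
])

```text
time_s: 3.2
position: [0.7212, 0.0546, 0.411]
tool_rot: [[-0.993, 0.077, 0.09], [0.077, 0.997, 0.005], [-0.09, 0.012, -0.996]]
ft_force: [0.3, -0.3, -0.6]
grip_width: 0.0851
gripper_force: 0.0
```

Call:
drive_tool([
  [[-0.5, 0, -0.2], 0, 0.085],
])

```text
time_s: 3.3
position: [0.7317, 0.0481, 0.4087]
tool_rot: [[-0.99, 0.077, 0.119], [0.078, 0.997, 0.006], [-0.118, 0.015, -0.993]]
ft_force: [-0.5, -0.7, -0.4]
grip_width: 0.0848
gripper_force: 0.0
```

Call:
drive_tool([
  [[-0.5, 0, -0.2], 0, 0.085],
])

```text
time_s: 3.4
position: [0.7411, 0.0422, 0.4069]
tool_rot: [[-0.986, 0.077, 0.145], [0.079, 0.997, 0.007], [-0.144, 0.019, -0.989]]
ft_force: [-0.1, 0.0, 0.4]
grip_width: 0.0849
gripper_force: 0.0
```

Call:
drive_tool([
  [[-0.5, 0, -0.2], 0, 0.085],
])

```text
time_s: 3.5
position: [0.7496, 0.0369, 0.4059]
tool_rot: [[-0.982, 0.076, 0.171], [0.079, 0.997, 0.009], [-0.17, 0.022, -0.985]]
ft_force: [0.7, -0.3, -0.9]
grip_width: 0.0847
gripper_force: 0.0
```

```bash
python3 st.py
```

```text
3.5 p [0.7496 0.0369 0.4059] tilt 9.796016249299552 zt.yc 1.254964790706252 ty.xc -0.11741208183874324 q [ -6.7591  41.045   12.7045   1.8357 116.5001 -91.3364] w 0.0847234622962417
```

Call:
drive_tool([
  [[-0.5, 0.2, -0.2], 0, 0.085],
])

```text
time_s: 3.6
position: [0.757, 0.0474, 0.405]
tool_rot: [[-0.977, 0.078, 0.196], [0.081, 0.997, 0.01], [-0.195, 0.025, -0.981]]
ft_force: [0.3, -0.4, -0.3]
grip_width: 0.085
gripper_force: 0.0
```

Call:
drive_tool([
  [[-0.5, 0.2, -0.2], 0, 0.085],
])

```text
time_s: 3.7
position: [0.7633, 0.0611, 0.4054]
tool_rot: [[-0.972, 0.074, 0.222], [0.079, 0.997, 0.013], [-0.22, 0.03, -0.975]]
ft_force: [-0.6, 1.0, -0.1]
grip_width: 0.0847
gripper_force: 0.0
```

Call:
drive_tool([
  [[-0.5, 0.2, -0.2], 0, 0.085],
])

```text
time_s: 3.8
position: [0.769, 0.0727, 0.4069]
tool_rot: [[-0.966, 0.072, 0.247], [0.078, 0.997, 0.015], [-0.245, 0.034, -0.969]]
ft_force: [-0.2, -0.3, 0.0]
grip_width: 0.0852
gripper_force: 0.0
```

Call:
drive_tool([
  [[-0.5, 0.2, -0.2], 0, 0.085],
])

```text
time_s: 3.9
position: [0.7741, 0.0828, 0.4094]
tool_rot: [[-0.959, 0.07, 0.273], [0.078, 0.997, 0.018], [-0.271, 0.039, -0.962]]
ft_force: [0.4, 0.3, -0.4]
grip_width: 0.0851
gripper_force: 0.0
```

```bash
python3 st.py
```

```text
3.9 p [0.7741 0.0828 0.4094] tilt 15.712761431218336 zt.yc 2.2502684898139993 ty.xc -0.43276503275892025 q [ -3.2185  41.2354  12.7318   2.0365 110.2651 -87.9022] w 0.08509597054470537
```

Call:
drive_tool([
  [[0.01, -0.05, -0.01], 0, 0.085],
  [[0.01, -0.1, -0.01], 0, 0.085],
  [[0.01, -0.15, -0.01], 0, 0.085],
  [[0.01, -0.2, -0.01], 0, 0.085],
  [[0.01, -0.235, -0.01], 0, 0.085],
  [[0.01, -0.235, -0.01], 0, 0.085],
])

```text
time_s: 4.5
position: [0.7443, -0.1573, 0.406]
tool_rot: [[-0.96, 0.077, 0.27], [0.085, 0.996, 0.016], [-0.268, 0.038, -0.963]]
ft_force: [0.7, -0.5, -0.4]
grip_width: 0.0853
gripper_force: 0.0
```

Call:
drive_tool([
  [[-0.5, -0.06, -0.1], 0, 0.085],
])

```text
time_s: 4.6
position: [0.7633, -0.1567, 0.4116]
tool_rot: [[-0.954, 0.073, 0.29], [0.081, 0.997, 0.014], [-0.288, 0.036, -0.957]]
ft_force: [0.3, 0.8, 0.8]
grip_width: 0.0849
gripper_force: 0.0
```

Call:
drive_tool([
  [[-0.5, -0.06, -0.1], 0, 0.085],
])

```text
time_s: 4.7
position: [0.7745, -0.1578, 0.4053]
tool_rot: [[-0.948, 0.073, 0.31], [0.08, 0.997, 0.011], [-0.309, 0.035, -0.951]]
ft_force: [0.9, 0.1, -0.4]
grip_width: 0.0853
gripper_force: 0.0
```

Call:
drive_tool([
  [[-0.5, -0.06, -0.1], 0, 0.085],
])

```text
time_s: 4.8
position: [0.7838, -0.1594, 0.4064]
tool_rot: [[-0.937, 0.073, 0.341], [0.079, 0.997, 0.004], [-0.339, 0.031, -0.94]]
ft_force: [0.1, 0.1, 0.1]
grip_width: 0.085
gripper_force: 0.0
```

Call:
drive_tool([
  [[-0.5, -0.06, -0.1], 0, 0.085],
])

```text
time_s: 4.9
position: [0.7918, -0.161, 0.4075]
tool_rot: [[-0.927, 0.074, 0.368], [0.079, 0.997, -0.002], [-0.366, 0.027, -0.93]]
ft_force: [-0.7, -0.0, -0.1]
grip_width: 0.0849
gripper_force: 0.0
```

Call:
drive_tool([
  [[-0.5, -0.06, -0.1], 0, 0.085],
])

```text
time_s: 5.0
position: [0.7991, -0.1629, 0.4092]
tool_rot: [[-0.916, 0.075, 0.393], [0.079, 0.997, -0.007], [-0.392, 0.025, -0.919]]
ft_force: [-0.2, 0.2, 0.3]
grip_width: 0.0851
gripper_force: 0.0
```

```bash
python3 st.py
```

```text
5.0 p [ 0.7991 -0.1629  0.4092] tilt 23.119317841642403 zt.yc 1.3577308974890114 ty.xc -0.16687444484558706 q [ -22.4438   42.1374   12.7372    8.4871  103.2744 -104.3013] w 0.08505863380911946
```

Call:
drive_tool([
  [[-0.5, -0.06, -0.05], 0, 0.085],
])

```text
time_s: 5.1
position: [0.8081, -0.1652, 0.4091]
tool_rot: [[-0.904, 0.077, 0.42], [0.079, 0.997, -0.013], [-0.419, 0.021, -0.908]]
ft_force: [-0.4, -0.9, -0.6]
grip_width: 0.0854
gripper_force: 0.0
```

Call:
drive_tool([
  [[-0.5, -0.06, -0.05], 0, 0.085],
])

```text
time_s: 5.2
position: [0.8166, -0.1673, 0.4086]
tool_rot: [[-0.893, 0.078, 0.444], [0.078, 0.997, -0.018], [-0.444, 0.019, -0.896]]
ft_force: [-0.4, 0.2, 0.3]
grip_width: 0.0849
gripper_force: 0.0
```

Call:
drive_tool([
  [[-0.5, -0.06, -0.05], 0, 0.085],
])

```text
time_s: 5.3
position: [0.8242, -0.1691, 0.4099]
tool_rot: [[-0.88, 0.08, 0.468], [0.078, 0.997, -0.023], [-0.468, 0.016, -0.883]]
ft_force: [-0.5, 0.3, -0.8]
grip_width: 0.0854
gripper_force: 0.0
```

Call:
drive_tool([
  [[-0.5, -0.06, -0.05], 0, 0.085],
])

```text
time_s: 5.4
position: [0.8309, -0.171, 0.4128]
tool_rot: [[-0.866, 0.081, 0.493], [0.077, 0.997, -0.029], [-0.493, 0.013, -0.87]]
ft_force: [0.7, -0.7, -0.5]
grip_width: 0.0851
gripper_force: 0.0
```

Call:
drive_tool([
  [[-0.5, 0.0, -0.05], 0, 0.085],
])

```text
time_s: 5.5
position: [0.8376, -0.1679, 0.417]
tool_rot: [[-0.852, 0.084, 0.516], [0.077, 0.996, -0.035], [-0.517, 0.01, -0.856]]
ft_force: [0.2, 0.3, -0.5]
grip_width: 0.085
gripper_force: 0.0
```

```bash
python3 st.py
```

```text
5.5 p [ 0.8376 -0.1679  0.417 ] tilt 31.160359683847577 zt.yc 0.3253486399154763 ty.xc 0.3497687104583784 q [ -22.0775   42.8318   12.7454    9.3459   94.4928 -103.8605] w 0.08502746795522115
```

Call:
drive_tool([
  [[-0.5, 0.0, -0.05], 0, 0.085],
])

```text
time_s: 5.6
position: [0.8437, -0.1636, 0.4227]
tool_rot: [[-0.837, 0.085, 0.54], [0.076, 0.996, -0.039], [-0.542, 0.008, -0.841]]
ft_force: [-0.4, 0.4, 0.4]
grip_width: 0.0851
gripper_force: 0.0
```

Call:
drive_tool([
  [[-0.5, 0.0, -0.05], 0, 0.085],
])

```text
time_s: 5.7
position: [0.8489, -0.1599, 0.4294]
tool_rot: [[-0.821, 0.086, 0.564], [0.074, 0.996, -0.044], [-0.565, 0.006, -0.825]]
ft_force: [-0.0, 0.4, 0.5]
grip_width: 0.085
gripper_force: 0.0
```

Call:
drive_tool([
  [[-0.03, 0.0, 0], 0, 0.085],
])

```text
time_s: 5.8
position: [0.8531, -0.1579, 0.4325]
tool_rot: [[-0.811, 0.087, 0.578], [0.073, 0.996, -0.047], [-0.58, 0.004, -0.814]]
ft_force: [0.1, -0.5, -0.4]
grip_width: 0.0853
gripper_force: 0.0
```

```bash
cat >> st.py <<'E'
import sys
M=np.array([.7045,.0256,.110]); u=np.array([-.5736*.997,.5736*.078,.8192])
def to(P): print("shift to",P,"tool:",R.T@(P-s["position"]))
for a in sys.argv[1:]: to(M+float(a)*u)
d=R.T@(s["position"]-M); print("rel mouth, tool axes",d)
E
python3 st.py 0.27 0.13 0.015
```

```text
5.8 p [ 0.8531 -0.1579  0.4325] tilt 35.469539235358326 zt.yc -0.1221602136261153 ty.xc 0.523152404384928 q [ -21.0935   42.466    12.6909    9.435    90.4861 -103.0229] w 0.0852642427136267
shift to [0.5501 0.0377 0.3312] tool: [ 0.3188  0.168  -0.102 ]
shift to [0.6302 0.0314 0.2165] tool: [0.32   0.1683 0.038 ]
shift to [0.6959 0.0263 0.1223] tool: [0.3209 0.1686 0.153 ]
rel mouth, tool axes [-0.321  -0.1686 -0.168 ]
```

Call:
drive_tool([
  [[0, 0, -0.05], 0, 0.085],
  [[0, 0, -0.1], 0, 0.085],
  [[0.32, 0.168, -0.102], 0, 0.085],
  [[0.32, 0.168, -0.102], 0, 0.085],
  [[0.32, 0.168, -0.102], 0, 0.085],
  [[0.32, 0.168, -0.102], 0, 0.085],
  [[0.32, 0.168, -0.102], 0, 0.085],
  [[0.32, 0.168, -0.102], 0, 0.085],
  [[0.32, 0.168, -0.102], 0, 0.085],
  [[0.32, 0.168, -0.102], 0, 0.085],
  [[0.32, 0.168, -0.102], 0, 0.085],
])

```text
time_s: 6.9
position: [0.5456, 0.0393, 0.3287]
tool_rot: [[-0.815, 0.085, 0.573], [0.073, 0.996, -0.045], [-0.575, 0.005, -0.818]]
ft_force: [-0.8, 0.5, 0.3]
grip_width: 0.085
gripper_force: 0.0
```

```bash
python3 st.py 0.13 0.015
python3 - <<'E'
from rig import viewer
from h import *
for n in("side","top"):
    d=viewer.get_image(n); np.savez(n+"1.npz",**d)
    M=np.array([.7045,.0256,.110]); u=np.array([-.5719,.0447,.8192]); t=np.array([.8167,-.0639,.5736]); y=np.array([.078,.997,0])
    P=[M+a*u+b*t+c*y for a in(0,.065) for b in(-.0225,.0225) for c in(-.006,.006)]+[M,M+.065*u]
    q=proj(d,P); print(n,q.round(1).tolist())
    im=d["img"][:,:,::-1].copy()
    c=q[-2:].mean(0); x0,y0=int(c[0]-50),int(c[1]-37)
    im=cv2.resize(im[y0:y0+75,x0:x0+100],None,fx=4,fy=4,interpolation=cv2.INTER_CUBIC)
    for p in q: cv2.circle(im,tuple(int(v) for v in (p+.5-[x0,y0])*4),2,(0,255,0),-1)
    cv2.imwrite(f"{n}c.png",im)
cv2.imwrite("pics/c1.png",np.hstack([cv2.imread("sidec.png"),cv2.imread("topc.png")]))
E
```

```text
6.9 p [0.5456 0.0393 0.3287] tilt 35.10990098065603 zt.yc -0.009875688057568104 ty.xc 0.4156550167751138 q [ -9.7455   4.3293  89.5257   3.8748  51.2138 -96.2452] w 0.08501332792392777
shift to [0.6302 0.0314 0.2165] tool: [-0.0049 -0.0012  0.1406]
shift to [0.6959 0.0263 0.1223] tool: [-0.0047 -0.0012  0.2556]
rel mouth, tool axes [ 0.0047  0.0012 -0.2706]
side [[360.8, 243.5], [364.4, 240.4], [376.5, 242.7], [380.2, 239.5], [347.3, 215.5], [351.1, 212.5], [362.9, 213.8], [366.7, 210.7], [370.4, 241.5], [356.9, 213.1]]
top [[312.7, 192.1], [307.3, 191.6], [314.5, 172.6], [309.0, 172.0], [310.7, 202.5], [305.0, 202.0], [312.5, 182.0], [306.7, 181.4], [310.9, 182.2], [308.7, 192.1]]
```

View pics/c1.png

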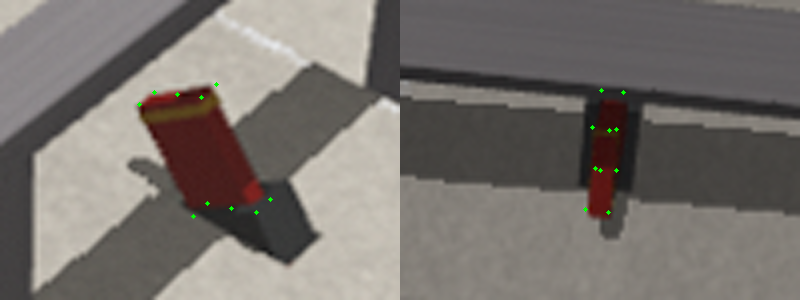

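The predicted plate outline matches the picture (side plate end at about (356,213), top about (308,200)) to within about 1 mm. I'm going down the slope to the plate.

Call:
drive_tool([
  [[-0.005, -0.002, 0.05], 0, 0.085],
  [[-0.005, -0.002, 0.1], 0, 0.07],
  [[-0.005, -0.002, 0.14], 0, 0.07],
  [[-0.005, -0.002, 0.17], 0, 0.07],
  [[-0.005, -0.002, 0.2], 0, 0.07],
  [[-0.005, -0.002, 0.225], 0, 0.07],
  [[-0.005, -0.002, 0.25], 0, 0.07],
  [[-0.005, -0.002, 0.25], 0, 0.07],
  [[-0.005, -0.002, 0.25], 0, 0.07],
])

```text
time_s: 7.9
position: [0.6971, 0.0222, 0.1291]
tool_rot: [[-0.813, 0.088, 0.576], [0.075, 0.996, -0.047], [-0.578, 0.004, -0.816]]
ft_force: [0.5, -1.1, 0.4]
grip_width: 0.0698
gripper_force: 0.0
```

```bash
python3 st.py 0.018
```

```text
7.9 p [0.6971 0.0222 0.1291] tilt 35.292633115585865 zt.yc -0.13982344333173194 ty.xc 0.5987787521761343 q [ -8.7429  30.5965  86.8502   5.0552  27.4197 -97.3418] w 0.06975552687198237
shift to [0.6942 0.0264 0.1247] tool: [0.0052 0.0039 0.0017]
rel mouth, tool axes [-0.0053 -0.0039 -0.0197]
```

Call:
drive_tool([
  [[0.005, 0.003, 0.002], 0, 0.06],
  [[0.005, 0.003, 0.002], 0, 0.03],
  [[0.005, 0.003, 0.002], 0, 0.02],
  [[0.005, 0.003, 0.002], 0, 0.0],
  [[0.005, 0.003, 0.002], 0, 0.0],
  [[0.005, 0.003, 0.002], 0, 0.0],
  [[0.005, 0.003, 0.002], 0, 0.0],
  [[0.005, 0.003, 0.002], 0, 0.0],
], newtons=40)

```text
time_s: 8.7
position: [0.6938, 0.0261, 0.125]
tool_rot: [[-0.813, 0.088, 0.576], [0.074, 0.996, -0.047], [-0.578, 0.004, -0.816]]
ft_force: [-3.3, 0.1, 5.8]
grip_width: 0.0114
gripper_force: 43.3
```

```bash
python3 st.py 0.018
```

```text
8.7 p [0.6938 0.0261 0.125 ] tilt 35.31716737111877 zt.yc -0.1232192695477771 ty.xc 0.5528227566362682 q [ -8.3933  30.6665  87.6273   4.8002  26.5271 -96.9066] w 0.01142848996025543
shift to [0.6942 0.0264 0.1247] tool: [-0.0002  0.0003  0.0004]
rel mouth, tool axes [ 0.0001 -0.0003 -0.0184]
```

Call:
drive_tool([
  [[0, 0, -0.005], 0, 0.0],
  [[0, 0, -0.015], 0, 0.0],
  [[0, 0, -0.03], 0, 0.0],
  [[0, 0, -0.045], 0, 0.0],
  [[0, 0, -0.06], 0, 0.0],
  [[0, 0, -0.075], 0, 0.0],
  [[0, 0, -0.09], 0, 0.0],
  [[0, 0, -0.11], 0, 0.0],
  [[0, 0, -0.11], 0, 0.0],
], newtons=60)

```text
time_s: 9.6
position: [0.6299, 0.0316, 0.217]
tool_rot: [[-0.811, 0.087, 0.578], [0.074, 0.996, -0.047], [-0.58, 0.004, -0.814]]
ft_force: [0.9, 0.3, -1.6]
grip_width: 0.0115
gripper_force: 58.8
```

```bash
python3 st.py
python3 - <<'E'
from rig import viewer
import cv2
im=viewer.get_image("side")["img"][120:320,240:480,::-1]
cv2.imwrite("pics/s2.png",cv2.resize(im,None,fx=2.5,fy=2.5))
E
```

```text
9.6 p [0.6299 0.0316 0.217 ] tilt 35.47596538385774 zt.yc -0.1202448702199433 ty.xc 0.5426340510772871 q [ -8.882   18.558   90.623    4.1999  35.4897 -96.4333] w 0.011548148487092635
rel mouth, tool axes [-0.0012 -0.0001 -0.1306]
```

View pics/s2.png

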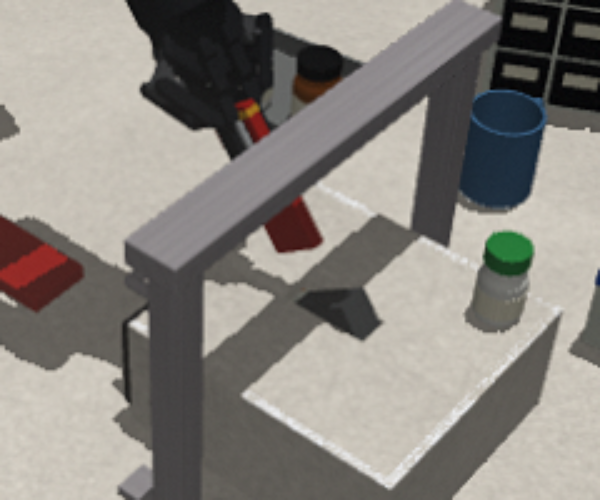

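The plate is held between the pads and clear of the collar (its lower end is at about (295,245) in the crop). Next I'll retreat, rise, and use the reach limit again for more tilt, so the plate can be laid almost flat.

Call:
drive_tool([
  [[0, 0, -0.05], 0, 0.0],
  [[0, 0, -0.1], 0, 0.0],
  [[0, 0, -0.13], 0, 0.0],
  [[-0.145, 0, -0.334], 0, 0.0],
  [[-0.145, 0, -0.334], 0, 0.0],
  [[-0.145, 0, -0.334], 0, 0.0],
  [[-0.145, 0, -0.334], 0, 0.0],
  [[-0.145, 0, -0.334], 0, 0.0],
  [[-0.145, 0, -0.334], 0, 0.0],
  [[-0.145, 0, -0.334], 0, 0.0],
])

```text
time_s: 10.65
position: [0.5567, 0.0362, 0.5699]
tool_rot: [[-0.814, 0.088, 0.575], [0.074, 0.996, -0.047], [-0.577, 0.005, -0.817]]
ft_force: [-0.4, -0.4, -4.0]
grip_width: 0.0114
gripper_force: 59.4
```

Call:
drive_tool([
  [[-0.5, 0, -0.05], 0, 0.0],
  [[-0.5, 0, -0.05], 0, 0.0],
  [[-0.5, 0, -0.05], 0, 0.0],
  [[-0.5, 0, -0.05], 0, 0.0],
  [[-0.5, 0, -0.05], 0, 0.0],
  [[-0.5, 0, -0.05], 0, 0.0],
])

```text
time_s: 11.25
position: [0.6776, 0.0132, 0.6364]
tool_rot: [[-0.793, 0.086, 0.603], [0.072, 0.996, -0.047], [-0.605, 0.006, -0.796]]
ft_force: [0.3, 0.5, -0.7]
grip_width: 0.011
gripper_force: 59.7
```

Call:
drive_tool([
  [[-0.5, 0, 0], 0, 0.0],
])

```text
time_s: 11.35
position: [0.6915, 0.009, 0.6352]
tool_rot: [[-0.775, 0.084, 0.626], [0.071, 0.996, -0.047], [-0.628, 0.008, -0.778]]
ft_force: [0.4, -0.7, -1.6]
grip_width: 0.0113
gripper_force: 59.7
```

Call:
drive_tool([
  [[-0.5, 0, 0], 0, 0.0],
])

```text
time_s: 11.45
position: [0.7056, 0.0045, 0.6332]
tool_rot: [[-0.758, 0.083, 0.647], [0.069, 0.996, -0.047], [-0.649, 0.01, -0.761]]
ft_force: [-0.1, -0.4, -1.7]
grip_width: 0.0114
gripper_force: 59.7
```

Call:
drive_tool([
  [[-0.5, 0, 0], 0, 0.0],
])

```text
time_s: 11.55
position: [0.7179, 0.0003, 0.6324]
tool_rot: [[-0.74, 0.082, 0.668], [0.068, 0.997, -0.047], [-0.669, 0.011, -0.743]]
ft_force: [0.0, -0.5, -1.1]
grip_width: 0.0116
gripper_force: 59.7
```

Call:
drive_tool([
  [[-0.5, 0, 0], 0, 0.0],
])

```text
time_s: 11.65
position: [0.7288, -0.0035, 0.6329]
tool_rot: [[-0.721, 0.081, 0.688], [0.067, 0.997, -0.046], [-0.69, 0.013, -0.724]]
ft_force: [-0.2, -0.1, -2.6]
grip_width: 0.0114
gripper_force: 59.7
```

```bash
python3 st.py
```

```text
11.65 p [ 0.7288 -0.0035  0.6329] tilt 43.62710328888861 zt.yc 0.4261384824581165 ty.xc 0.14557344562764185 q [-11.4242  26.3115  12.699    5.2601  97.5807 -93.7434] w 0.011371489113572483
rel mouth, tool axes [-0.3802 -0.0204 -0.3604]
```

```bash
cat > fk.py <<'E'
import numpy as np
from scipy.spatial.transform import Rotation as Ro
from scipy.optimize import least_squares
D=[([57.221,21.807,74.336,0,83.858,-12.336],[.19195,.51514,.23079],[0,0,-1]),
([-8.5547,39.6129,12.7112,.3126,126.1586,-93.93],[.69985,.01469,.41934],[.0268,.0004,-.9996]),
([-21.0935,42.466,12.6909,9.435,90.4861,-103.02],[.8531,-.1579,.4325],[.578,-.047,-.814]),
([-9.7455,4.3293,89.5257,3.8748,51.2138,-96.2452],[.5456,.0393,.3287],[.573,-.045,-.818]),
([-8.3933,30.6665,87.6273,4.8002,26.5271,-96.9066],[.6938,.0261,.125],[.576,-.047,-.816]),
([-11.4242,26.3115,12.699,5.2601,97.5807,-93.7434],[.7288,-.0035,.6329],[.688,-.046,-.724]),
([-22.4438,42.1374,12.7372,8.4871,103.2744,-104.3],[.7991,-.1629,.4092],[.393,-.007,-.919])]
def R(ax,d): return Ro.from_euler(ax,d,degrees=True)
def fk(k,q):
    a,b,h,l1,e,l2,L=k[:7]; 
    A=R('z',q[0]); p=A.apply([a,b,h]); A=A*R('y',q[1]); p=p+A.apply([0,0,l1]); A=A*R('y',q[2]); p=p+A.apply([e,0,l2])
    A=A*R('z',q[3])*R('y',q[4]); return p+A.apply([0,0,L]), A.apply([0,0,1]), A*R('z',q[5])
def res(k): return np.concatenate([np.r_[(fk(k,q)[0]-p)*10,fk(k,q)[1]-z] for q,p,z in D])
f=least_squares(res,[0,.118,.36,.39,0,.42,.25]); K=f.x
lo=np.array([-178,-50.7,12.7,-81,10,-165]);hi=np.array([178,133.3,142.1,261,163,165])
def ik(P,Rt,q0):
    def r(q):
        p,_,A=fk(K,q); return np.r_[(p-P)*5,(A*Rt.inv()).as_rotvec()]
    return min((least_squares(r,np.clip(s,lo+.1,hi-.1),bounds=(lo,hi)) for s in q0),key=lambda o:o.cost)
E
python3 - <<'E'
from fk import *
from rig import env
print(K.round(4),abs(f.fun).max()); s=env.observe()
p,z,A=fk(K,s["q"]); Rm=np.array(s["tool_rot"]); print((A.as_matrix().T@Rm).round(3)); C=Ro.from_matrix(A.as_matrix().T@Rm)
xc=np.array([.997,-.078,0]);yc=np.array([.078,.997,0])
for tau in(36,45,55,62,70):
    t=np.radians(tau); zt=xc*np.sin(t)-np.array([0,0,1])*np.cos(t)
    # turned +90: tool x=yc ; y=z cross x
    Rt=Ro.from_matrix(np.c_[yc,np.cross(zt,yc),zt])
    end=np.array([.53,-.365,.011])
    for nm,hgt in(("place",0),("above",.15)):
        P=end-.079*zt+[0,0,hgt]
        o=ik(P,Rt*C.inv(),[np.array([-60,10,110,50,40,0.]),np.array([-60,20,120,90,60,-60.]),np.array([-50,10,100,40,30,30.])]); print(tau,nm,o.cost.round(6),o.x.round(0),P.round(3))
E
```

```text
[-3.000e-04  1.175e-01  1.303e-01  5.372e-01  1.031e-01  3.509e-01
  2.578e-01] 0.0035887646535198714
[[ 0. -1. -0.]
 [ 1.  0. -0.]
 [ 0. -0.  1.]]
36 place 0.0 [-61.  31. 101.  51.  39. -95.] [ 0.484 -0.361  0.075]
36 above 0.0 [-61.  18.  90.  36.  56. -73.] [ 0.484 -0.361  0.225]
45 place 0.0 [ -65.   33.  107.   73.   40. -119.] [ 0.474 -0.361  0.067]
45 above 0.0 [-65.  18.  97.  51.  52. -89.] [ 0.474 -0.361  0.217]
55 place 0.0 [ -69.   37.  113.   91.   48. -142.] [ 0.465 -0.36   0.056]
55 above 0.0 [ -69.   19.  105.   69.   52. -109.] [ 0.465 -0.36   0.206]
62 place 0.0 [ -72.   42.  116.   99.   56. -154.] [ 0.46  -0.36   0.048]
62 above 0.0 [ -72.   22.  109.   81.   56. -123.] [ 0.46  -0.36   0.198]
70 place 0.0 [ -75.   48.  118.  104.   66. -165.] [ 0.456 -0.359  0.038]
70 above 0.0 [ -75.   26.  114.   92.   62. -137.] [ 0.456 -0.359  0.188]
```

Call:
drive_tool([
  [[-0.5, 0, 0], 0, 0.0],
])

```text
time_s: 11.75
position: [0.7383, -0.0071, 0.6345]
tool_rot: [[-0.701, 0.079, 0.709], [0.066, 0.997, -0.046], [-0.71, 0.014, -0.704]]
ft_force: [-0.3, -0.1, -2.0]
grip_width: 0.0114
gripper_force: 59.7
```

Call:
drive_tool([
  [[-0.5, 0, 0], 0, 0.0],
])

```text
time_s: 11.85
position: [0.7466, -0.0105, 0.6372]
tool_rot: [[-0.681, 0.078, 0.728], [0.064, 0.997, -0.047], [-0.73, 0.015, -0.684]]
ft_force: [0.9, -0.1, -1.3]
grip_width: 0.0109
gripper_force: 59.7
```

Call:
drive_tool([
  [[-0.5, 0, 0], 0, 0.0],
])

```text
time_s: 11.95
position: [0.7537, -0.0137, 0.6408]
tool_rot: [[-0.66, 0.077, 0.747], [0.063, 0.997, -0.047], [-0.749, 0.016, -0.663]]
ft_force: [0.5, 0.4, -1.4]
grip_width: 0.0113
gripper_force: 59.7
```

Call:
drive_tool([
  [[-0.5, 0, 0], 0, 0.0],
])

```text
time_s: 12.05
position: [0.7598, -0.0166, 0.6452]
tool_rot: [[-0.639, 0.075, 0.766], [0.062, 0.997, -0.047], [-0.767, 0.017, -0.641]]
ft_force: [0.3, -0.8, -1.7]
grip_width: 0.0116
gripper_force: 59.7
```

Call:
drive_tool([
  [[-0.5, 0, 0], 0, 0.0],
])

```text
time_s: 12.15
position: [0.765, -0.0194, 0.6502]
tool_rot: [[-0.617, 0.074, 0.783], [0.061, 0.997, -0.047], [-0.785, 0.019, -0.62]]
ft_force: [-1.0, 0.0, -2.6]
grip_width: 0.0114
gripper_force: 59.7
```

Call:
drive_tool([
  [[-0.5, 0, 0], 0, 0.0],
])

```text
time_s: 12.25
position: [0.769, -0.022, 0.656]
tool_rot: [[-0.595, 0.073, 0.8], [0.059, 0.997, -0.047], [-0.801, 0.02, -0.598]]
ft_force: [-0.3, -0.5, -2.9]
grip_width: 0.0114
gripper_force: 59.7
```

Call:
drive_tool([
  [[-0.5, 0, 0], 0, 0.0],
])

```text
time_s: 12.35
position: [0.772, -0.0245, 0.6628]
tool_rot: [[-0.573, 0.072, 0.817], [0.058, 0.997, -0.047], [-0.818, 0.021, -0.575]]
ft_force: [0.6, -0.5, -1.9]
grip_width: 0.0114
gripper_force: 59.7
```

Call:
drive_tool([
  [[-0.5, 0, 0], 0, 0.0],
])

```text
time_s: 12.45
position: [0.7738, -0.0268, 0.6706]
tool_rot: [[-0.549, 0.071, 0.833], [0.057, 0.997, -0.047], [-0.834, 0.021, -0.552]]
ft_force: [0.6, 0.4, -2.0]
grip_width: 0.0114
gripper_force: 59.8
```

Call:
drive_tool([
  [[-0.5, 0, 0], 0, 0.0],
])

```text
time_s: 12.55
position: [0.7745, -0.0288, 0.6793]
tool_rot: [[-0.526, 0.07, 0.848], [0.056, 0.997, -0.048], [-0.849, 0.022, -0.528]]
ft_force: [0.0, 1.1, -1.3]
grip_width: 0.0109
gripper_force: 59.8
```

Call:
drive_tool([
  [[-0.5, 0, 0], 0, 0.0],
])

```text
time_s: 12.65
position: [0.7742, -0.0307, 0.6887]
tool_rot: [[-0.502, 0.069, 0.862], [0.054, 0.997, -0.048], [-0.863, 0.023, -0.504]]
ft_force: [-0.0, 0.4, -2.0]
grip_width: 0.0113
gripper_force: 59.8
```

Call:
drive_tool([
  [[-0.5, 0, 0], 0, 0.0],
])

```text
time_s: 12.75
position: [0.773, -0.0324, 0.6988]
tool_rot: [[-0.477, 0.068, 0.876], [0.053, 0.997, -0.049], [-0.877, 0.023, -0.48]]
ft_force: [0.1, -0.0, -1.7]
grip_width: 0.0112
gripper_force: 59.8
```

```bash
python3 st.py
```

```text
12.75 p [ 0.773  -0.0324  0.6988] tilt 61.33717542110254 zt.yc 1.142861958772803 ty.xc -0.5750230453187815 q [-14.4732  25.9742  12.7323  10.0398  80.5698 -95.6202] w 0.011192750778020013
rel mouth, tool axes [-0.5522 -0.0396 -0.2196]
```

Call:
drive_tool([
  [[0.567, -0.361, -0.013], -8, 0],
  [[0.567, -0.361, -0.013], -16, 0],
  [[0.567, -0.361, -0.013], -24, 0],
  [[0.567, -0.361, -0.013], -32, 0],
  [[0.567, -0.361, -0.013], -40, 0],
  [[0.567, -0.361, -0.013], -48, 0],
  [[0.567, -0.361, -0.013], -56, 0],
  [[0.567, -0.361, -0.013], -64, 0],
  [[0.567, -0.361, -0.013], -72, 0],
  [[0.567, -0.361, -0.013], -80, 0],
  [[0.567, -0.361, -0.013], -90, 0],
  [[0.567, -0.361, -0.013], -90, 0],
  [[0.567, -0.361, -0.013], -90, 0],
  [[0.567, -0.361, -0.013], -90, 0],
  [[0.567, -0.361, -0.013], -90, 0],
  [[0.567, -0.361, -0.013], -90, 0],
  [[0.567, -0.361, -0.013], -90, 0],
  [[0.567, -0.361, -0.013], -90, 0],
])

```text
time_s: 14.55
position: [0.5902, 0.0397, 0.3195]
tool_rot: [[-0.155, -0.49, 0.858], [-0.988, 0.064, -0.142], [0.014, -0.869, -0.494]]
ft_force: [-0.6, 0.5, -2.9]
grip_width: 0.0114
gripper_force: 67.0
```

```bash
python3 st.py
python3 - <<'E'
from rig import viewer,env
from h import *
s=env.observe(); R=np.array(s["tool_rot"]); P=np.array(s["position"]); print(R.round(3))
print("low end",P+.079*R[:,2])
a=viewer.get_image("side")["img"][200:420,60:340,::-1]; b=viewer.get_image("top")["img"][200:420,360:640,::-1]
cv2.imwrite("pics/t3.png",cv2.resize(np.hstack([a,b]),None,fx=1.4,fy=1.4))
E
```

```text
14.55 p [0.5902 0.0397 0.3195] tilt 60.287992589185095 zt.yc -4.254737612924653 ty.xc -28.29604976386604 q [  -6.4992    6.8263  103.1377  -14.5336   10.0039 -165.21  ] w 0.011399501088423672
rel mouth, tool axes [ 0.0068 -0.1252 -0.2036]
[[-0.155 -0.49   0.858]
 [-0.988  0.064 -0.142]
 [ 0.014 -0.869 -0.494]]
low end [0.65800122 0.02853608 0.2804799 ]
```

View pics/t3.png

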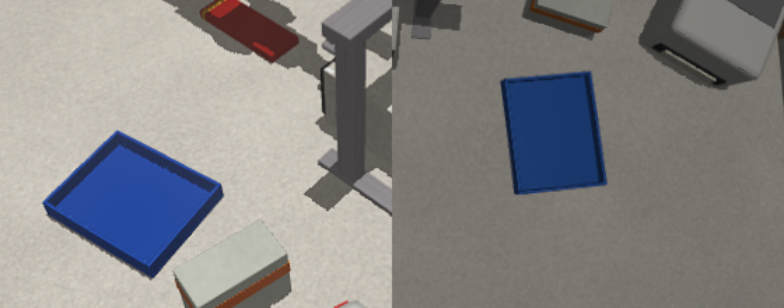

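The move stalled on joint 6's limit, so the plate is still in front of the lamp (the tray in the picture is empty). I'll back away from the lamp and turn the other way.

Call:
drive_tool([
  [[0.0175, -0.02, -0.08], 4, 0],
  [[0.0175, -0.081, -0.16], 8, 0],
  [[0.0175, -0.081, -0.16], 16, 0],
  [[0.0175, -0.081, -0.16], 24, 0],
  [[0.0175, -0.081, -0.16], 32, 0],
  [[0.0175, -0.081, -0.16], 40, 0],
  [[0.0175, -0.081, -0.16], 48, 0],
  [[0.0175, -0.081, -0.16], 56, 0],
  [[0.0175, -0.081, -0.16], 64, 0],
  [[0.0175, -0.081, -0.16], 72, 0],
  [[0.0175, -0.081, -0.16], 80, 0],
  [[0.0175, -0.081, -0.16], 88, 0],
  [[0.0175, -0.081, -0.16], 96, 0],
  [[0.0175, -0.081, -0.16], 104, 0],
  [[0.0175, -0.081, -0.16], 112, 0],
  [[0.0175, -0.081, -0.16], 120, 0],
  [[0.0175, -0.081, -0.16], 128, 0],
  [[0.0175, -0.081, -0.16], 136, 0],
  [[0.0175, -0.081, -0.16], 144, 0],
  [[0.0175, -0.081, -0.16], 152, 0],
])

```text
time_s: 16.65
position: [0.4906, 0.0393, 0.4648]
tool_rot: [[-0.094, 0.514, 0.853], [0.905, 0.401, -0.142], [-0.415, 0.758, -0.503]]
ft_force: [-0.2, 0.1, -1.4]
grip_width: 0.0113
gripper_force: 66.8
```

```bash
python3 st.py
python3 - <<'E'
from fk import *
from rig import env
s=env.observe(); Rm=np.array(s["tool_rot"]); p=np.array(s["position"]); q=np.array(s["q"]); print(Rm.round(3))
C=Ro.from_matrix(fk(K,q)[2].as_matrix().T@Rm)
zt=Rm[:,2]; h=np.cross([0,0,1],zt); h/=np.linalg.norm(h)
print("turn so x=+left:",np.degrees(np.arctan2(Rm[:,1]@h,Rm[:,0]@h)))
Rt=Ro.from_matrix(np.c_[h,np.cross(zt,h),zt])
end=np.array([.4766,-.362,.011])+.0585*np.r_[zt[:2]/np.linalg.norm(zt[:2]),0]
for i in range(6):   # straight path from here to above the tray, then down
    T=end-.079*zt+[0,0,.15]
    P=p+(T-p)*min(i/4,1) - ([0,0,.15] if i==5 else np.zeros(3))
    o=ik(P,Rt*C.inv(),[q,q+[-30,0,0,30,20,-30],q+[-60,0,0,80,30,-80]]); print(i,o.cost.round(6),o.x.round(0),P.round(3),"tool shift",(Rm.T@(P-p)).round(4))
E
```

```text
16.65 p [0.4906 0.0393 0.4648] tilt 59.73669387006884 zt.yc -4.309113030364924 ty.xc 27.55714108048008 q [ -9.0224 -11.2151  94.7262  -0.6391  36.6612 -27.9603] w 0.011348639952876726
rel mouth, tool axes [-0.1148  0.1647 -0.3627]
[[-0.094  0.514  0.853]
 [ 0.905  0.401 -0.142]
 [-0.415  0.758 -0.503]]
turn so x=+left: 28.694788034564557
0 0.0 [ -9. -11.  95.  -1.  37.   1.] [0.491 0.039 0.465] tool shift [0. 0. 0.]
1 0.0 [-31. -11. 105.  36.  33. -43.] [ 0.485 -0.061  0.399] tool shift [-0.0625 -0.0932  0.0424]
2 0.0 [-50.  -4. 112.  63.  39. -80.] [ 0.479 -0.161  0.333] tool shift [-0.1249 -0.1864  0.0847]
3 0.0 [ -62.    7.  113.   76.   45. -104.] [ 0.473 -0.26   0.267] tool shift [-0.1874 -0.2796  0.1271]
4 0.0 [ -69.   20.  109.   82.   49. -118.] [ 0.467 -0.36   0.201] tool shift [-0.2499 -0.3728  0.1694]
5 0.0 [ -69.   40.  117.  105.   51. -153.] [ 0.467 -0.36   0.051] tool shift [-0.1876 -0.4866  0.2448]
```

Call:
drive_tool([
  [[-0.25, -0.373, 0.169], 8, 0],
  [[-0.25, -0.373, 0.169], 16, 0],
  [[-0.25, -0.373, 0.169], 24, 0],
  [[-0.25, -0.373, 0.169], 32, 0],
  [[-0.25, -0.373, 0.169], 40, 0],
  [[-0.25, -0.373, 0.169], 48, 0],
  [[-0.25, -0.373, 0.169], 56, 0],
  [[-0.25, -0.373, 0.169], 64, 0],
  [[-0.25, -0.373, 0.169], 72, 0],
  [[-0.25, -0.373, 0.169], 80, 0],
  [[-0.25, -0.373, 0.169], 88, 0],
  [[-0.25, -0.373, 0.169], 96, 0],
  [[-0.25, -0.373, 0.169], 104, 0],
  [[-0.25, -0.373, 0.169], 112, 0],
  [[-0.25, -0.373, 0.169], 120, 0],
  [[-0.25, -0.373, 0.169], 128, 0],
  [[-0.25, -0.373, 0.169], 136, 0],
  [[-0.25, -0.373, 0.169], 144, 0],
  [[-0.25, -0.373, 0.169], 152, 0],
  [[-0.25, -0.373, 0.169], 160, 0],
])

```text
time_s: 18.65
position: [0.4675, -0.3621, 0.2029]
tool_rot: [[0.263, -0.452, 0.852], [-0.714, -0.686, -0.143], [0.649, -0.571, -0.503]]
ft_force: [-0.0, -0.2, -2.7]
grip_width: 0.0112
gripper_force: 66.8
```

```bash
cat > tr.py <<'E'
import numpy as np, sys
from rig import env
np.set_printoptions(precision=4,suppress=True)
s=env.observe(); Rm=np.array(s["tool_rot"]); p=np.array(s["position"]); zt=Rm[:,2]; h=np.cross([0,0,1],zt); h/=np.linalg.norm(h)
print(s["time_s"],p,"q",s["q"],"tau",np.degrees(np.arccos(-zt[2])),"az",np.degrees(np.arctan2(zt[1],zt[0])))
print("turn so x=-left:",np.degrees(np.arctan2(-Rm[:,1]@h,-Rm[:,0]@h)),"end",p+.079*zt)
f=np.r_[zt[:2]/np.linalg.norm(zt[:2]),0]; T=np.array([.4766,-.362,.011])+.0585*f-.079*zt
print("to place",Rm.T@(T-p),"up",Rm.T@[0,0,1],"fwd",Rm.T@f,"left",Rm.T@h)
E
python3 tr.py
```

```text
18.65 [ 0.4675 -0.3621  0.2029] q [-69.3701  20.1969 109.0597  81.2734  49.1325  13.6413] tau 59.80888607027099 az -9.513085722317927
turn so x=-left: 48.66773607197868 end [ 0.5349 -0.3734  0.1632]
to place [-0.1002  0.086   0.0758] up [ 0.649  -0.5708 -0.5029] fwd [ 0.3776 -0.3321  0.8644] left [-0.6604 -0.7509  0.    ]
```

Call:
drive_tool([
  [[-0.03, 0.026, 0.023], 8, 0],
  [[-0.03, 0.026, 0.023], 16, 0],
  [[-0.03, 0.026, 0.023], 24, 0],
  [[-0.03, 0.026, 0.023], 32, 0],
  [[-0.05, 0.043, 0.038], 40, 0],
  [[-0.06, 0.0515, 0.0455], 48.7, 0],
  [[-0.07, 0.06, 0.053], 48.7, 0],
  [[-0.08, 0.0685, 0.0605], 48.7, 0],
  [[-0.085, 0.073, 0.0645], 48.7, 0],
  [[-0.085, 0.073, 0.0645], 48.7, 0],
  [[-0.085, 0.073, 0.0645], 48.7, 0],
])

```text
time_s: 19.75
position: [0.4678, -0.3612, 0.0748]
tool_rot: [[-0.161, -0.495, 0.854], [-0.987, 0.077, -0.142], [0.005, -0.865, -0.501]]
ft_force: [-0.2, 0.5, -1.3]
grip_width: 0.0115
gripper_force: 66.8
```

```bash
python3 tr.py
python3 - <<'E'
from rig import viewer
from h import *
a=viewer.get_image("side")["img"][240:420,60:260,::-1]; b=viewer.get_image("top")["img"][210:390,400:600,::-1]
cv2.imwrite("pics/t4.png",cv2.resize(np.hstack([a,b]),None,fx=2,fy=2))
E
```

```text
19.75 [ 0.4678 -0.3612  0.0748] q [-69.3383  36.4259 115.8001 101.3632  49.7709  31.549 ] tau 59.91102298907471 az -9.4473168596312
turn so x=-left: 0.32138349751325623 end [ 0.5352 -0.3724  0.0352]
to place [-0.0008  0.0214  0.0112] up [ 0.0049 -0.8652 -0.5013] fwd [ 0.0028 -0.5013  0.8652] left [-1.     -0.0056  0.    ]
```

View pics/t4.png

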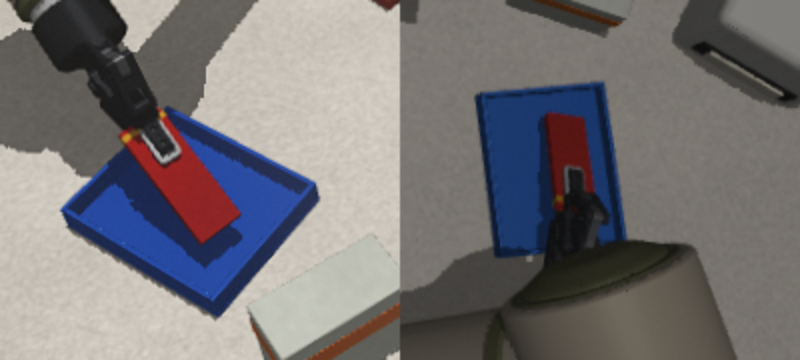

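The plate hangs over the tray at 30° to the horizontal, low end forward; it needs about 10 mm more to the left. Now I lower it until it touches.

Call:
drive_tool([
  [[-0.01, 0.005, 0.003], 0, 0],
  [[-0.01, 0.01, 0.005], 0, 0],
  [[-0.01, 0.014, 0.007], 0, 0],
  [[-0.01, 0.017, 0.009], 0, 0],
  [[-0.01, 0.019, 0.01], 0, 0],
  [[-0.01, 0.0205, 0.0107], 0, 0],
  [[-0.01, 0.0205, 0.0107], 0, 0],
])

```text
time_s: 20.55
position: [0.4684, -0.3512, 0.0514]
tool_rot: [[-0.161, -0.495, 0.854], [-0.987, 0.077, -0.142], [0.005, -0.865, -0.501]]
ft_force: [0.6, -0.0, -1.6]
grip_width: 0.011
gripper_force: 67.0
```

```bash
python3 tr.py
```

```text
20.55 [ 0.4684 -0.3512  0.0514] q [-68.7314  39.6314 117.5939 106.0018  50.7233  25.1554] tau 59.927066152422384 az -9.431776375859616
turn so x=-left: 0.3115997136664482 end [ 0.5358 -0.3624  0.0118]
to place [0.0093 0.0008 0.0004] up [ 0.0047 -0.8654 -0.5011] fwd [ 0.0027 -0.5011  0.8654] left [-1.     -0.0054  0.    ]
```

Call:
drive_tool([
  [[0, 0.001, 0.0005], 0, 0],
  [[0, 0.0018, 0.001], 0, 0],
  [[0, 0.0018, 0.001], 0, 0],
], newtons=25)

```text
time_s: 20.85
position: [0.4685, -0.3511, 0.0497]
tool_rot: [[-0.161, -0.495, 0.854], [-0.987, 0.076, -0.142], [0.005, -0.866, -0.5]]
ft_force: [-0.8, -0.6, -0.3]
grip_width: 0.0113
gripper_force: 67.0
```

Call:
drive_tool([
  [[0, 0, 0], 0, 0.012],
  [[0, 0, 0], 0, 0.014],
  [[0, 0, 0], 0, 0.016],
  [[0, 0, 0], 0, 0.018],
  [[0, 0, 0], 0, 0.02],
  [[0, 0, 0], 0, 0.022],
  [[0, 0, 0], 0, 0.024],
  [[0, 0, 0], 0, 0.026],
  [[0, 0, 0], 0, 0.028],
  [[0, 0, 0], 0, 0.03],
])

```text
time_s: 21.85
position: [0.4684, -0.3511, 0.0495]
tool_rot: [[-0.161, -0.495, 0.854], [-0.987, 0.076, -0.142], [0.005, -0.865, -0.501]]
ft_force: [0.4, 0.6, -1.4]
grip_width: 0.03
gripper_force: 0.5
```

```bash
python3 tr.py
python3 - <<'E'
from rig import viewer
from h import *
a=viewer.get_image("side")["img"][270:400,80:240,::-1]
cv2.imwrite("pics/t5.png",cv2.resize(a,None,fx=3,fy=3))
E
```

```text
21.85 [ 0.4684 -0.3511  0.0495] q [-68.7259  39.9119 117.6456 106.2691  50.8215  24.7274] tau 59.93460050731246 az -9.428773920099184
turn so x=-left: 0.3246113862354383 end [ 0.5359 -0.3623  0.0099]
to place [ 0.0094 -0.0009 -0.0005] up [ 0.0049 -0.8654 -0.501 ] fwd [ 0.0028 -0.501   0.8655] left [-1.     -0.0057 -0.    ]
```

View pics/t5.png

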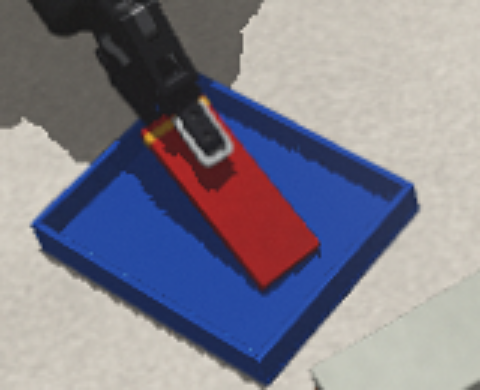

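The plate now leans on the lower finger with its low end on the tray floor. I'll open and lower a little more, then check the force.

Call:
drive_tool([
  [[0, 0, 0], 0, 0.033],
  [[0, 0, 0], 0, 0.036],
  [[0, 0, 0], 0, 0.039],
  [[0, 0.001, 0.0006], 0, 0.042],
  [[0, 0.002, 0.0012], 0, 0.045],
  [[0, 0.0035, 0.002], 0, 0.045],
  [[0, 0.005, 0.003], 0, 0.045],
  [[0, 0.006, 0.0035], 0, 0.045],
  [[0, 0.006, 0.0035], 0, 0.045],
])

```text
time_s: 22.8
position: [0.4697, -0.3512, 0.0453]
tool_rot: [[-0.159, -0.489, 0.858], [-0.987, 0.073, -0.142], [0.007, -0.869, -0.494]]
ft_force: [2.8, 3.5, 20.1]
grip_width: 0.045
gripper_force: 0.5
```

```bash
python3 tr.py
```

```text
22.8 [ 0.4697 -0.3512  0.0453] q [-68.6907  40.7818 117.7174 107.2287  51.4815  23.2906] tau 60.36354607010435 az -9.39914761567796
turn so x=-left: 0.46001725047036807 end [ 0.5374 -0.3624  0.0063]
to place [ 0.0096 -0.0033 -0.0037] up [ 0.007  -0.8692 -0.4945] fwd [ 0.004  -0.4945  0.8692] left [-1.    -0.008  0.   ]
```

Call:
drive_tool([
  [[0, -0.0035, -0.002], 0, 0.045],
  [[0, -0.0035, -0.002], 0, 0.045],
  [[0, -0.001, -0.0063], 0, 0.045],
  [[0, 0.0015, -0.0106], 0, 0.045],
  [[0, 0.004, -0.015], 0, 0.045],
  [[0, 0.0065, -0.0193], 0, 0.045],
  [[0, 0.009, -0.0236], 0, 0.045],
])

```text
time_s: 23.5
position: [0.4448, -0.348, 0.0498]
tool_rot: [[-0.161, -0.487, 0.858], [-0.987, 0.073, -0.143], [0.008, -0.87, -0.493]]
ft_force: [2.6, 1.6, 23.5]
grip_width: 0.0452
gripper_force: 0.4
```

```bash
python3 tr.py
python3 - <<'E'
from rig import viewer
from h import *
a=viewer.get_image("side")["img"][270:400,80:240,::-1]
cv2.imwrite("pics/t6.png",cv2.resize(a,None,fx=3,fy=3))
E
```

```text
23.5 [ 0.4448 -0.348   0.0498] q [-72.1133  39.966  120.5737 105.4178  53.275   21.1624] tau 60.47374075396739 az -9.49093358331804
turn so x=-left: 0.49776842047495856 end [ 0.5126 -0.3593  0.0108]
to place [ 0.0087 -0.0116  0.0203] up [ 0.0076 -0.8701 -0.4928] fwd [ 0.0043 -0.4928  0.8701] left [-1.     -0.0087 -0.    ]
```

View pics/t6.png

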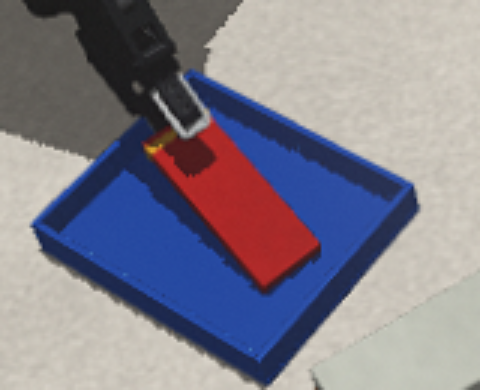

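Call:
drive_tool([
  [[0, -0.0035, -0.002], 0, 0.045],
  [[0, -0.007, -0.004], 0, 0.045],
  [[0, -0.007, -0.004], 0, 0.045],
])

```text
time_s: 23.85
position: [0.4437, -0.347, 0.0548]
tool_rot: [[-0.161, -0.495, 0.854], [-0.987, 0.076, -0.142], [0.005, -0.865, -0.501]]
ft_force: [-1.2, 0.3, -0.7]
grip_width: 0.0452
gripper_force: 0.5
```

Call:
drive_tool([
  [[0, 0.0025, -0.0043], 0, 0.045],
  [[0, 0.005, -0.0087], 0, 0.045],
  [[0, 0.0074, -0.013], 0, 0.045],
  [[0, 0.0099, -0.0174], 0, 0.045],
])

```text
time_s: 24.25
position: [0.4236, -0.3438, 0.0547]
tool_rot: [[-0.161, -0.495, 0.854], [-0.987, 0.077, -0.142], [0.005, -0.865, -0.501]]
ft_force: [0.1, 0.1, -0.4]
grip_width: 0.0451
gripper_force: 0.0
```

```bash
python3 tr.py
```

```text
24.25 [ 0.4236 -0.3438  0.0547] q [-75.0301  38.7288 122.8034 102.8932  53.9569  20.6008] tau 59.93778020193517 az -9.428770200024724
turn so x=-left: 0.30166357382410913 end [ 0.4911 -0.355   0.0152]
to place [ 0.0094 -0.0191  0.0414] up [ 0.0046 -0.8655 -0.5009] fwd [ 0.0026 -0.5009  0.8655] left [-1.     -0.0053  0.    ]
```

Call:
drive_tool([
  [[0, 0.0025, -0.0043], 0, 0.045],
  [[0, 0.005, -0.0087], 0, 0.045],
  [[0, 0.0074, -0.013], 0, 0.045],
  [[0, 0.0099, -0.0174], 0, 0.045],
  [[0, 0.01, -0.0174], 0, 0.045],
  [[0, -0.02, -0.04], 0, 0.045],
  [[0, -0.06, -0.07], 0, 0.045],
  [[0, -0.1, -0.1], 0, 0.045],
])

```text
time_s: 25.05
position: [0.3878, -0.3369, 0.1925]
tool_rot: [[-0.162, -0.496, 0.853], [-0.987, 0.079, -0.141], [0.003, -0.865, -0.503]]
ft_force: [0.5, -0.4, -0.2]
grip_width: 0.045
gripper_force: 0.0
```

```bash
python3 tr.py
python3 - <<'E'
from rig import viewer
from h import *
a=viewer.get_image("side")["img"][250:410,70:270,::-1]; D=viewer.get_image("top"); b=D["img"][210:370,410:610,::-1]
cv2.imwrite("pics/t7.png",cv2.resize(np.hstack([a,b]),None,fx=2,fy=2))
w=cloud(D); im=D["img"].astype(int); m=(im[...,0]>80)&(im[...,1]<60)&(im[...,2]<60)&(w[...,1]<-.2)&(w[...,0]<.6)
print(rect(w[m]),np.percentile(w[m][:,2],[5,50,95]))
E
```

```text
25.05 [ 0.3878 -0.3369  0.1925] q [-80.7143  16.5232 119.2241  79.4634  56.4094  52.3243] tau 59.8293635340194 az -9.39937745016168
turn so x=-left: 0.19510893251572975 end [ 0.4552 -0.3481  0.1528]
to place [0.01   0.0814 0.142 ] up [ 0.0029 -0.8645 -0.5026] fwd [ 0.0017 -0.5026  0.8645] left [-1.     -0.0034  0.    ]
((472.79254150390625, -353.4560546875), (44.03290939331055, 122.87592315673828), 82.31233215332031) [0.01445106 0.0176791  0.02053989]
```

View pics/t7.png

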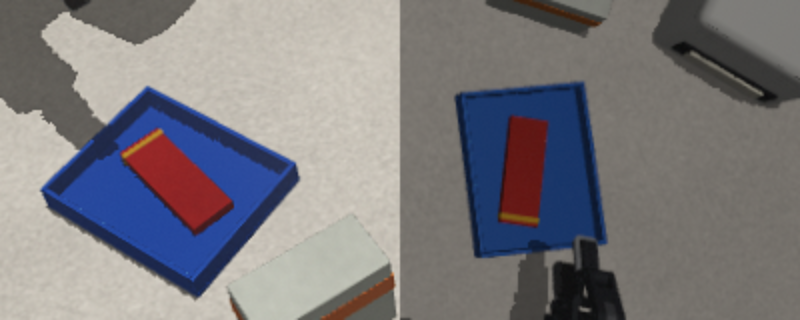

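The plate lies flat inside the tray, at about (522,170) in the right half of the picture. Now the drawer: I'll check the handle position and whether it can be reached with this tool orientation.

Run:
```python
from fk import *
from h import *
from rig import env
d=dict(np.load("top1.npz")); d0=dict(np.load("top0.npz"))
O=np.array([.6347,.0311,0]);xc=np.array([.997,-.078,0]);yc=np.array([.078,.997,0])
bar=O-.078*xc+[0,0,.082]
print("bar",bar,"top px",proj(d0,[bar,bar+.06*yc,bar-.06*yc]).round(1).tolist())
w=cloud(d0); c=(w-O); xl=c@xc; yl=c@yc
m=(abs(yl)<.04)&(abs(w[...,2]-.085)<.01)&(xl<-.05)&(xl>-.13); print("bar xl,z",np.percentile(xl[m],[5,50,95]),np.percentile(w[m][:,2],[5,50,95]),m.sum())
s=env.observe(); Rm=np.array(s["tool_rot"]); p=np.array(s["position"]); q=np.array(s["q"]); zt=Rm[:,2]
C=Ro.from_matrix(fk(K,q)[2].as_matrix().T@Rm)
seeds=[q,np.array([-10,20,110,0,20,0.]),np.array([-10,20,110,0,20,150.]),np.array([-10,20,110,0,20,-150.]),np.array([-20,20,110,60,30,90.]),np.array([-10,20,110,180,30,0.])]
for nm,P in [("pre",bar-.1*xc+.015*zt),("grasp",bar+.015*zt),("open",bar-.09*xc+.015*zt)]:
  for tau in (60,45,35,25,0):
    az=np.arctan2(zt[1],zt[0]); t=np.radians(tau)
    z=np.array([np.cos(az)*np.sin(t),np.sin(az)*np.sin(t),-np.cos(t)]); h=np.cross([0,0,1],[np.cos(az),np.sin(az),0])
    PP=P-.015*zt+.015*z
    o=ik(PP,Ro.from_matrix(np.c_[-h,np.cross(z,-h),z])*C.inv(),seeds); print(nm,tau,o.cost.round(5),o.x.round(0))
```

```text
bar [0.556934 0.037184 0.082   ] top px [[303.7, 250.8], [276.4, 248.0], [331.1, 253.7]]
bar xl,z [-0.09460098 -0.08981344 -0.08403302] [0.08281048 0.08700748 0.09021628] 202
pre 60 0.0 [ -9.  37. 141. 181.  58.  -0.]
pre 45 0.0 [ -9.  25. 131. 182.  21.  -1.]
pre 35 0.00236 [ -9.  23. 128. 179.  10.   1.]
pre 25 0.00089 [  -7.   21.  118.  -13.   16. -165.]
pre 0 0.01067 [  -5.   25.  102.   -8.   52. -165.]
grasp 60 0.0 [ -7.  35. 124. 183.  39.  -1.]
grasp 45 0.0 [ -8.  29. 116. 189.  10.  -7.]
grasp 35 0.00024 [  -7.   27.  109.  -13.   10. -165.]
grasp 25 0.00168 [  -6.   27.  104.  -12.   24. -165.]
grasp 0 0.01284 [  -5.   33.   86.   -7.   60. -165.]
open 60 0.0 [ -8.  37. 139. 181.  55.  -0.]
open 45 0.0 [ -9.  25. 130. 182.  20.  -1.]
open 35 0.00297 [ -9.  24. 127. 179.  10.   1.]
open 25 0.00095 [  -7.   22.  117.  -12.   17. -165.]
open 0 0.01087 [  -5.   26.  100.   -8.   53. -165.]
```

```bash
cat > path.py <<'E'
from fk import *
from rig import env
import sys
np.set_printoptions(precision=4,suppress=True)
s=env.observe(); Rm=np.array(s["tool_rot"]); p=np.array(s["position"]); q=np.array(s["q"]); zt=Rm[:,2]
C=Ro.from_matrix(fk(K,q)[2].as_matrix().T@Rm); Rt=Ro.from_matrix(Rm)*C.inv()
xc=np.array([.997,-.078,0]); bar=np.array([.6347,.0311,.082])-.0895*xc
G=bar+.019*zt
def run(wps,q):
    a=p
    for nm,b in wps:
        b=np.array(b); n=max(int(np.linalg.norm(b-a)/.015),1); worst=0;js=0
        for i in range(1,n+1):
            o=ik(a+(b-a)*i/n,Rt,[q]); js=max(js,abs(o.x-q).max()); q=o.x; worst=max(worst,o.cost)
        print(nm,b,"cost",round(worst,6),"jump",round(js),q.round(0),"tool shift",Rm.T@(b-p)); a=b
E
cat > p1.py <<'E'
from path import *
for z0 in(.14,.19):
  run([("mid",[.38,-.30,z0]),("mid2",[.40,-.15,z0]),("mid3",[.42,.0,z0]),("pre",G-.08*xc+[0,0,.03]),("pre2",G-.06*xc),("G",G),("open",G-.09*xc),("back",G-.09*xc-.06*zt)],q)
E
python3 p1.py
```

```text
mid [ 0.38 -0.3   0.14] cost 0.0 jump 6 [-81.  23. 129.  90.  55.  32.] tool shift [-0.0368  0.0564  0.0158]
mid2 [ 0.4  -0.15  0.14] cost 0.000862 jump 3 [-64.  18. 142. 111.  49.  22.] tool shift [-0.1881  0.0567  0.0108]
mid3 [0.42 0.   0.14] cost 0.004158 jump 7 [-22.  16. 142. 165.  36.   5.] tool shift [-0.3393  0.057   0.0058]
pre [0.482  0.0415 0.1026] cost 0.000801 jump 5 [ -9.  30. 137. 181.  47.  -1.] tool shift [-0.3908  0.0618  0.0712]
pre2 [0.5019 0.04   0.0726] cost 0.0 jump 3 [ -8.  36. 135. 182.  52.  -1.] tool shift [-0.393   0.0778  0.1034]
G [0.5617 0.0353 0.0726] cost 0.0 jump 3 [ -8.  36. 126. 183.  41.  -2.] tool shift [-0.398   0.0481  0.1553]
open [0.472  0.0423 0.0726] cost 0.0 jump 4 [ -9.  38. 140. 181.  58.  -1.] tool shift [-0.3904  0.0927  0.0775]
back [0.4207 0.0512 0.1024] cost 0.003124 jump 6 [ -5.  27. 142. 189.  46.  -4.] tool shift [-0.3904  0.0927  0.0175]
mid [ 0.38 -0.3   0.19] cost 0.0 jump 3 [-81.  14. 125.  82.  56.  47.] tool shift [-0.0361  0.013  -0.009 ]
mid2 [ 0.4  -0.15  0.19] cost 0.0 jump 2 [-66.   6. 139.  99.  47.  40.] tool shift [-0.1873  0.0133 -0.0141]
mid3 [0.42 0.   0.19] cost 0.0 jump 8 [-25.   5. 140. 151.  27.  17.] tool shift [-0.3386  0.0136 -0.0191]
pre [0.482  0.0415 0.1026] cost 0.0 jump 8 [ -9.  30. 137. 181.  47.  -1.] tool shift [-0.3908  0.0618  0.0712]
pre2 [0.5019 0.04   0.0726] cost 0.0 jump 3 [ -8.  36. 135. 182.  52.  -1.] tool shift [-0.393   0.0778  0.1034]
G [0.5617 0.0353 0.0726] cost 0.0 jump 3 [ -8.  36. 126. 183.  41.  -2.] tool shift [-0.398   0.0481  0.1553]
open [0.472  0.0423 0.0726] cost 0.0 jump 4 [ -9.  38. 140. 181.  58.  -1.] tool shift [-0.3904  0.0927  0.0775]
back [0.4207 0.0512 0.1024] cost 0.003124 jump 6 [ -5.  27. 142. 189.  46.  -4.] tool shift [-0.3904  0.0927  0.0175]
```

Call:
drive_tool([
  [[-0.05, 0.013, -0.01], 0, 0.04],
  [[-0.1, 0.013, -0.012], 0, 0.04],
  [[-0.15, 0.013, -0.014], 0, 0.04],
  [[-0.187, 0.013, -0.014], 0, 0.04],
  [[-0.23, 0.0135, -0.016], 0, 0.04],
  [[-0.27, 0.0135, -0.017], 0, 0.04],
  [[-0.31, 0.0135, -0.018], 0, 0.04],
  [[-0.339, 0.0136, -0.019], 0, 0.04],
  [[-0.339, 0.0136, -0.019], 0, 0.04],
  [[-0.339, 0.0136, -0.019], 0, 0.04],
  [[-0.391, 0.062, 0.071], 0, 0.04],
  [[-0.391, 0.062, 0.071], 0, 0.04],
  [[-0.391, 0.062, 0.071], 0, 0.04],
  [[-0.391, 0.062, 0.071], 0, 0.04],
])

```text
time_s: 26.55
position: [0.4826, 0.0438, 0.095]
tool_rot: [[-0.159, -0.502, 0.85], [-0.987, 0.077, -0.14], [0.005, -0.861, -0.508]]
ft_force: [-0.3, 0.6, 0.3]
grip_width: 0.04
gripper_force: 0.0
```

```bash
cat > p2.py <<'E'
from path import *
print(s["time_s"],"p",p,"q",q.round(1),"rel G",p-G, "zt",zt)
U=np.array([0,0,1.])
run([("pre2",G-.06*xc),("G",G),("open",G-.09*xc),("back30",G-.09*xc-.03*zt),("back+up",G-.09*xc-.03*zt+.06*U)],q)
E
python3 p2.py
```

```text
26.55 p [0.4826 0.0438 0.095 ] q [ -8.4  31.  136.9 181.1  47.4  -0.6] rel G [-0.079   0.0084  0.0226] zt [ 0.8499 -0.1396 -0.5081]
pre2 [0.5018 0.0401 0.0723] cost 0.0 jump 5 [ -9.  36. 135. 181.  50.  -0.] tool shift [0.0005 0.0096 0.0283]
G [0.5616 0.0354 0.0723] cost 0.0 jump 3 [ -8.  35. 125. 182.  40.  -1.] tool shift [-0.0044 -0.0209  0.0798]
open [0.4719 0.0424 0.0723] cost 0.0 jump 3 [ -9.  37. 140. 180.  57.  -0.] tool shift [0.0029 0.0248 0.0026]
back30 [0.4464 0.0466 0.0876] cost 0.000361 jump 4 [ -8.  33. 142. 182.  53.  -1.] tool shift [ 0.0029  0.0248 -0.0274]
back+up [0.4464 0.0466 0.1476] cost 1e-06 jump 7 [ -9.  18. 138. 180.  36.  -1.] tool shift [ 0.0032 -0.0269 -0.0579]
```

Call:
drive_tool([
  [[0.0005, 0.0096, 0.0283], 0, 0.04],
  [[0, 0.002, 0.041], 0, 0.04],
  [[-0.001, -0.0055, 0.054], 0, 0.04],
  [[-0.002, -0.012, 0.065], 0, 0.04],
  [[-0.003, -0.017, 0.073], 0, 0.04],
  [[-0.0044, -0.0209, 0.0798], 0, 0.04],
  [[-0.0044, -0.0209, 0.0798], 0, 0.04],
])

```text
time_s: 27.25
position: [0.5609, 0.0341, 0.0793]
tool_rot: [[-0.162, -0.493, 0.855], [-0.987, 0.077, -0.142], [0.005, -0.866, -0.499]]
ft_force: [0.1, -0.5, 1.0]
grip_width: 0.04
gripper_force: 0.0
```

```bash
python3 p2.py | head -1
```

```text
27.25 p [0.5609 0.0341 0.0793] q [ -8.   34.5 125.5 182.   40.   -1.1] rel G [-0.0008 -0.0013  0.0068] zt [ 0.8546 -0.1424 -0.4993]
```

Call:
drive_tool([
  [[0, 0.0057, 0.0033], 0, 0.04],
  [[0, 0.0057, 0.0033], 0, 0.03],
  [[0, 0.0057, 0.0033], 0, 0.015],
  [[0, 0.0057, 0.0033], 0, 0.0],
  [[0, 0.0057, 0.0033], 0, 0.0],
  [[0, 0.0057, 0.0033], 0, 0.0],
  [[0, 0.0057, 0.0033], 0, 0.0],
], newtons=40)

```text
time_s: 27.95
position: [0.5612, 0.0346, 0.0734]
tool_rot: [[-0.16, -0.491, 0.856], [-0.987, 0.075, -0.142], [0.005, -0.868, -0.497]]
ft_force: [-0.7, -1.5, 7.9]
grip_width: 0.0109
gripper_force: 38.9
```

```bash
cat > p3.py <<'E'
from path import *
print("p",p,"q",q.round(1),"rel G",p-G,s["ft_force"],s["grip_width"])
run([("o30",p-.03*xc),("o60",p-.06*xc),("o90",p-.09*xc),("o94",p-.094*xc)],q)
E
python3 p3.py
```

```text
p [0.5612 0.0346 0.0734] q [ -7.9  35.6 125.7 181.9  41.6  -1.1] rel G [-0.0005 -0.0008  0.0008] [-0.7223 -1.5244  7.9001] 0.010859460905578398
o30 [0.5313 0.037  0.0734] cost 0.0 jump 2 [ -8.  36. 130. 181.  46.  -1.] tool shift [ 0.0025  0.0149 -0.0259]
o60 [0.5014 0.0393 0.0734] cost 0.0 jump 3 [ -9.  36. 135. 181.  52.  -0.] tool shift [ 0.005   0.0297 -0.0519]
o90 [0.4715 0.0416 0.0734] cost 0.0 jump 4 [ -9.  38. 141. 180.  59.  -0.] tool shift [ 0.0075  0.0446 -0.0778]
o94 [0.4675 0.0419 0.0734] cost 0.0 jump 1 [ -9.  38. 141. 180.  60.  -0.] tool shift [ 0.0078  0.0466 -0.0813]
```

Gripping the bar. I'm pulling along the cabinet's -x.

Call:
drive_tool([
  [[0.0008, 0.005, -0.0086], 0, 0],
  [[0.0016, 0.01, -0.0173], 0, 0],
  [[0.0025, 0.0149, -0.0259], 0, 0],
  [[0.0033, 0.0198, -0.0346], 0, 0],
  [[0.0042, 0.0248, -0.0432], 0, 0],
  [[0.005, 0.0297, -0.0519], 0, 0],
  [[0.0058, 0.0347, -0.0605], 0, 0],
  [[0.0067, 0.0396, -0.0692], 0, 0],
  [[0.0072, 0.043, -0.075], 0, 0],
  [[0.0075, 0.0446, -0.0778], 0, 0],
  [[0.0075, 0.0446, -0.0778], 0, 0],
])

```text
time_s: 29.05
position: [0.4715, 0.0415, 0.0734]
tool_rot: [[-0.161, -0.491, 0.856], [-0.987, 0.075, -0.142], [0.005, -0.868, -0.497]]
ft_force: [3.5, -1.6, 6.8]
grip_width: 0.0102
gripper_force: 41.3
```

```bash
cat > p4.py <<'E'
from path import *
g=np.array([.5612,.0346,.0734]); print(s["time_s"],"p",p,"pulled",-(p-g)@xc,"dz",p[2]-g[2],"f",s["ft_force"],"w",s["grip_width"],"q",q.round(1))
run([("o+3",p-.003*xc),("up10",p-.003*xc+[0,0,.01])],q)
from rig import viewer
from h import cloud
w=cloud(viewer.get_image("top")); c=w-np.array([.6347,.0311,0]); xl=c@xc; yl=c@np.array([.078,.997,0])
m=(abs(w[...,2]-.087)<.006)&(abs(yl)>.03)&(abs(yl)<.055)&(xl<-.08)&(xl>-.25); print("bar xl L/R",[ (np.percentile(xl[m&(sg*yl>0)],[5,50,95]) if (m&(sg*yl>0)).any() else None) for sg in(1,-1)],m.sum())
E
python3 p4.py
```

```text
29.05 p [0.4715 0.0415 0.0734] pulled 0.09001210483670553 dz -5.218584669286486e-06 f [ 3.4708 -1.6414  6.8062] w 0.010209651988649229 q [ -9.3  37.8 140.7 180.2  58.7  -0.3]
o+3 [0.4685 0.0418 0.0734] cost 0.0 jump 1 [ -9.  38. 141. 180.  59.  -0.] tool shift [ 0.0003  0.0015 -0.0026]
up10 [0.4685 0.0418 0.0834] cost 0.0 jump 3 [ -9.  35. 141. 180.  56.  -0.] tool shift [ 0.0003 -0.0072 -0.0076]
bar xl L/R [array([-0.1845, -0.1745, -0.091 ]), array([-0.1842, -0.1758, -0.086 ])] 222
```

Call:
drive_tool([
  [[0.0001, 0.0005, -0.0009], 0, 0],
  [[0.0002, 0.001, -0.0017], 0, 0],
  [[0.0003, 0.0015, -0.0026], 0, 0],
  [[0.0004, 0.002, -0.0035], 0, 0],
  [[0.0005, 0.0025, -0.0043], 0, 0],
  [[0.0005, 0.0025, -0.0043], 0, 0],
], newtons=70)

```text
time_s: 29.7
position: [0.4712, 0.0415, 0.0737]
tool_rot: [[-0.159, -0.484, 0.86], [-0.987, 0.073, -0.141], [0.005, -0.872, -0.49]]
ft_force: [35.1, 0.2, -11.1]
grip_width: 0.0096
gripper_force: 68.0
```

```bash
python3 p4.py
```

```text
29.7 p [0.4712 0.0415 0.0737] pulled 0.09023188320954287 dz 0.0002761645240643984 f [ 35.0778   0.1566 -11.0704] w 0.009554861560302276 q [ -9.4  38.3 141.1 179.9  60.   -0.3]
o+3 [0.4682 0.0418 0.0737] cost 0.0 jump 1 [ -9.  39. 142. 180.  61.  -0.] tool shift [ 0.0002  0.0015 -0.0026]
up10 [0.4682 0.0418 0.0837] cost 0.0 jump 3 [ -9.  36. 141. 180.  57.  -0.] tool shift [ 0.0003 -0.0073 -0.0075]
bar xl L/R [array([-0.1843, -0.1747, -0.0868]), array([-0.1842, -0.1765, -0.0919])] 211
```

Call:
drive_tool([
  [[0, 0, 0], 0, 0.015],
  [[0, 0, 0], 0, 0.03],
  [[0, 0, 0], 0, 0.045],
  [[0, 0, 0], 0, 0.045],
  [[0, 0, -0.005], 0, 0.045],
  [[0, 0, -0.012], 0, 0.045],
  [[0, 0, -0.02], 0, 0.045],
  [[0, 0, -0.028], 0, 0.045],
  [[0, 0, -0.032], 0, 0.045],
])

```text
time_s: 30.65
position: [0.4507, 0.0519, 0.0943]
tool_rot: [[-0.165, -0.501, 0.85], [-0.986, 0.077, -0.145], [0.007, -0.862, -0.506]]
ft_force: [0.2, 0.2, -0.3]
grip_width: 0.045
gripper_force: 0.0
```

```bash
python3 p4.py
```

```text
30.65 p [0.4507 0.0519 0.0943] pulled 0.1115291799158236 dz 0.020891509092747992 f [ 0.2226  0.2038 -0.279 ] w 0.04495233072998743 q [ -7.1  32.4 142.1 182.7  54.   -0.8]
o+3 [0.4477 0.0521 0.0943] cost 3.1e-05 jump 1 [ -7.  32. 142. 183.  53.  -1.] tool shift [ 0.0003  0.0015 -0.0026]
up10 [0.4477 0.0521 0.1043] cost 0.0 jump 2 [ -7.  30. 142. 183.  51.  -1.] tool shift [ 0.0003 -0.0071 -0.0076]
bar xl L/R [array([-0.1844, -0.1742, -0.0871]), array([-0.1843, -0.1762, -0.0855])] 224
```

Call:
drive_tool([
  [[0, -0.007, -0.007], 0, 0.045],
  [[0, -0.015, -0.014], 0, 0.045],
  [[0.001, -0.03, -0.028], 0, 0.045],
  [[0.002, -0.05, -0.047], 0, 0.045],
  [[0.003, -0.076, -0.068], 0, 0.045],
  [[0.003, -0.076, -0.068], 0, 0.045],
  [[0.003, -0.076, -0.068], 0, 0.045],
])

```text
time_s: 31.4
position: [0.4309, 0.0526, 0.1945]
tool_rot: [[-0.165, -0.498, 0.851], [-0.986, 0.077, -0.146], [0.007, -0.864, -0.504]]
ft_force: [-0.0, -0.9, 0.3]
grip_width: 0.0451
gripper_force: 0.0
```

```bash
python3 p4.py
python3 - <<'E'
from rig import viewer
import cv2,numpy as np
a=viewer.get_image("side")["img"][:,:,::-1]; b=viewer.get_image("top")["img"][:,:,::-1]
cv2.imwrite("pics/f.png",cv2.resize(np.hstack([a[100:420,60:480],b[80:400,220:620]]),None,fx=.97,fy=.97))
E
```

```text
31.4 p [0.4309 0.0526 0.1945] pulled 0.13131286533484432 dz 0.12107867777265315 f [-0.0325 -0.9471  0.2803] w 0.04514274371257428 q [ -7.6   6.6 135.2 184.9  21.6  -4. ]
o+3 [0.4279 0.0528 0.1945] cost 0.0 jump 0 [ -8.   6. 136. 185.  22.  -4.] tool shift [ 0.0003  0.0015 -0.0026]
up10 [0.4279 0.0528 0.2045] cost 0.0 jump 3 [ -8.   4. 134. 186.  18.  -5.] tool shift [ 0.0003 -0.0071 -0.0076]
bar xl L/R [array([-0.1844, -0.1743, -0.0892]), array([-0.1842, -0.1756, -0.0862])] 231
```

View pics/f.png

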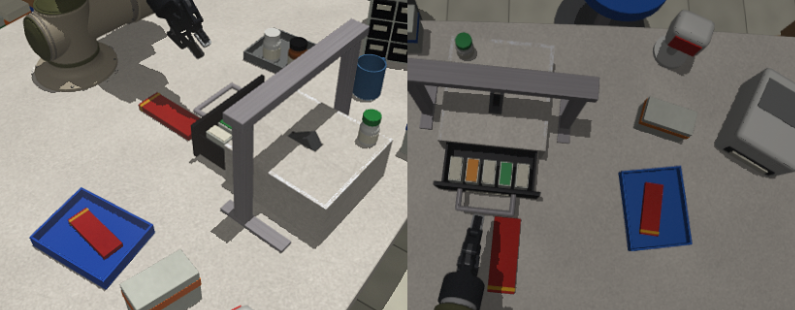

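The drawer is fully open: the handle's front edge moved about 90 mm. The plate lies in the blue tray, nothing else has moved, and the gripper is clear.

```bash
python3 -c "
from rig import env
print(env.close_job())"
```

```text
the job is handed in; nothing more can be done
None
```

The red lock plate lies flat in the blue tray, the drawer was then pulled to its stop (about 90 mm) and released, and the job was handed in at about 31 s; no verdict came back.

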